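# Put the clippers away in the barber's tool cabinet

## Robot

A 6-joint arm with a two-finger parallel gripper is mounted at the origin on the work surface. World frame = base frame: x ahead of the robot, y to its left, z up, the work surface at z = 0. Lengths are in mm, angles in degrees, forces in N, time in s.
With the tool pointing down it reaches from about 300 to 850 mm from the base axis. Payload 4.2 kg.
Tool frame: the origin (TCP) lies at the very end of the fingers, on their centre line; the grasp point (between the pads) lies 19 mm behind it; z points along the fingers, y is the direction in which the jaws open and shut (so a half turn about z gives the same grasp; the last joint's range is limited). The gripper opens to 91 mm and grips with 3 to 60 N. Pads are 32 mm wide; open, the fingers measure 118 mm over their backs; the gripper's body (76 mm by 178 mm) begins 60 mm behind the grasp point.
Start: joints at [-76.375, 18.312, 89.639, -0, 72.044, -1.146], TCP at [146.601, -556.014, 213.976] pointing down, gripper open.
Joint ranges: [-177.97, 177.97], [-48.28, 115.42], [12.27, 149.76], [-77.06, 257.06], [2.81, 150.46], [-146.56, 146.56]. Speed limits (degrees/s): [147.25, 147.25, 180, 180, 180, 180].

## Interface

Orientations are given as [roll, pitch, yaw] about the fixed x, y, z axes, in that order (R = Rz(yaw) Ry(pitch) Rx(roll)).
In Python, from workcell import * gives the robot as it stands. The module is installed in compiled form; this text tells all that it offers.
- The arm moves only by the tool servo_tool, never from a script. Its argument "plan" is a list that holds one entry, the list of rows, each a list of 7 numbers: the shift along the tool's x, y, z in mm, then the turn, a rotation vector about the tool's x, y, z in rad, then the opening, from 0 (shut) to 1 (fully open). A call has 1 to 20 rows; each row is the pose to reach, as a shift and turn from the pose commanded when the call began, along the tool's axes at that moment; what a row does not reach only later rows make up. A row lasts 1/10 s, in which the tool goes at most 50 mm and 8.59 degrees, less where a joint would pass 70% of its speed; a pose out of reach is approached as far as the arm can. A call with a gripper value outside its range is refused whole. The fingers move at their own pace and stop on an object; "squeeze" is the grip in N (left out, the last holds). Time passes only in rows, so rows that repeat a pose let the fingers close. It gives the time, the measured TCP pose, the force and the opening at its end, in the units of the state.
- state(): the state, without advancing time (a new reading comes with each control period).
- grab_frame(name): name is "scene" or "top" or "wrist"; returns a dict with "color" (420x560x3 uint8, red, green, blue), "range_z" (420x560 float32, mm along the optical axis (not along the pixel's ray), 0 where there is no reading), "fx", "fy", "cx", "cy" (pixels), "rvec" (rotation vector, rad) and "tvec" (3), from world to camera coordinates, as OpenCV has them; the wrist camera has in their place "tool_from_camera" (4x4, takes a point from camera to tool coordinates, whose origin is the TCP and whose axes are the flange's). Camera axes: x right, y down, z forward; pixel columns grow to the right and rows downward; lengths in mm; the calibration is good to about 2 mm. A picture is of the moment at which its call begins: read the wrist's pose just before it.
- job_done(): hands the job in, once; it reports no verdict.
The state is a dict: "time_s": time; "qpos": joint angles; "qvel": joint speeds; "effort": joint torques, N m; "ee_pos": TCP position; "ee_rot": TCP orientation; "force": force on the tool from outside, world axes, zero at the start; "torque": the same for the moment, N m; "gripper_width": finger opening in mm.
Only numpy, scipy, OpenCV 4.12 (cv2) and the standard library are available. Lean on these libraries where they do the work, as an engineer would, in place of code of your own. Each camera call takes 0.05 s, during which the arm holds its last target.

## Task

Raise the lid of the barber's tool cabinet and lock its folding stay by pulling the orange knee pin past straight to its stop, then let go. Lay every clipper that is on the station fully down in the cradle of its own colour, blade end towards the lid's hinge. Then break the stay's knee and lower the lid until it is fully shut, leaving the other things on the station where they are.

Things in the scene. Friction and masses are not known exactly. Their poses are not given: they have to be found in the camera images.
- lid (a joint): Lid angle, rad: 0 shut, grows as it is raised; 1.50 with the stay dead straight, about 1.49 when locked. The hinge is damped and stiff: the 0.5 kg lid stays where it is left above about 1.3 rad and sinks slowly shut below that. Raising it takes about 3 to 6 N at the bar.
- lid_bar (a point): Centre of the lid's round steel pull bar, 12 mm thick, 90 mm long, parallel to the hinge, 40 mm out from the lid's free edge on two posts at its ends. Lid shut: 87 mm above the table, in front of the cabinet, 34 mm clear between bar and lid. The frame turns with the lid: x from bar to hinge, y along the bar. The bar can turn in a pinch, so it can be held from above all the way.
- lid_hinge (a point): Middle of the lid's hinge line, 83 mm above the table, at the far edge of the cabinet. The bar moves on a circle of 265 mm about this line, in the cabinet's x-z plane.
- cabinet: Grey tool cabinet, fixed: an open-topped box 225 mm deep (x), 340 wide (y), 80 high, walls 6 mm, under a lid 12 mm thick and 330 mm wide. Origin at the centre of its underside; x points from the front to the hinge side, y to the left, z up. The lid is hinged on the far (+x) edge; the folding stay is outside the right (-y) side.
- stay_knee (a joint): Angle of the stay's knee, rad: 0 folded (lid shut), 2.83 with both 103 mm links in line (straight), 3.08 at its stop past straight. Between straight and the stop it is locked: friction and the lid's weight keep it so. The knee follows the lid; with the lid 0.1 rad short of its top it is about 0.6 rad short of straight.
- knee_pin (a point): Grip point on the orange pin at the stay's knee: round, 13 mm thick, 78 mm long, pointing to -y of the cabinet; the point is 72 mm outside the cabinet's right side, 20 mm from the pin's end, 36 mm above the table with the lid shut, 133 mm with the stay straight. Lock: move it forward and up to its stop, about 13 mm past straight. Break: push it back and down. Either takes 3 to 12 N.
- stay_foot (a point): Axis of the stay's lower pivot, 72 mm outside the cabinet's right side like knee_pin (x -27.5, z 53 mm in the cabinet's frame). The straight stay runs from here up and back (direction x 0.634, z 0.774 of the cabinet) with the knee 103 mm along it, so locking moves the pin along x -0.774, z 0.634 of the cabinet and breaking the opposite way.
- clipper_yellow: Cordless hair clipper with a black body and a yellow grip shell, 150 x 34 x 34 mm (the steel head, the last 45 mm, is 26 mm high), 0.15 to 0.31 kg; lies flat. Origin at the centre of its underside; x points to the blade end (75 mm from the origin), z up. May be absent.
- seat_yellow (a point): Centre of the yellow cradle inside the cabinet, at the height on which the clipper's underside rests (35 mm above the table). Two saddles, 20 mm long, 48 mm before and behind the point; their cheeks are 40 mm apart, 6 mm thick and rise 18 mm over the seat; the middle 76 mm is free for fingers. x points to the hinge. Four cradles stand side by side 75 mm apart, in an order that changes.
- clipper_red: Cordless hair clipper with a black body and a red grip shell, 150 x 34 x 34 mm (the steel head, the last 45 mm, is 26 mm high), 0.15 to 0.31 kg; lies flat. Origin at the centre of its underside; x points to the blade end (75 mm from the origin), z up. May be absent.
- seat_red (a point): Centre of the red cradle inside the cabinet, at the height on which the clipper's underside rests (35 mm above the table). Two saddles, 20 mm long, 48 mm before and behind the point; their cheeks are 40 mm apart, 6 mm thick and rise 18 mm over the seat; the middle 76 mm is free for fingers. x points to the hinge. Four cradles stand side by side 75 mm apart, in an order that changes.
- clipper_blue: Cordless hair clipper with a black body and a blue grip shell, 150 x 34 x 34 mm (the steel head, the last 45 mm, is 26 mm high), 0.15 to 0.31 kg; lies flat. Origin at the centre of its underside; x points to the blade end (75 mm from the origin), z up. May be absent.
- seat_blue (a point): Centre of the blue cradle inside the cabinet, at the height on which the clipper's underside rests (35 mm above the table). Two saddles, 20 mm long, 48 mm before and behind the point; their cheeks are 40 mm apart, 6 mm thick and rise 18 mm over the seat; the middle 76 mm is free for fingers. x points to the hinge. Four cradles stand side by side 75 mm apart, in an order that changes.
- clipper_green: Cordless hair clipper with a black body and a green grip shell, 150 x 34 x 34 mm (the steel head, the last 45 mm, is 26 mm high), 0.15 to 0.31 kg; lies flat. Origin at the centre of its underside; x points to the blade end (75 mm from the origin), z up. May be absent.
- seat_green (a point): Centre of the green cradle inside the cabinet, at the height on which the clipper's underside rests (35 mm above the table). Two saddles, 20 mm long, 48 mm before and behind the point; their cheeks are 40 mm apart, 6 mm thick and rise 18 mm over the seat; the middle 76 mm is free for fingers. x points to the hinge. Four cradles stand side by side 75 mm apart, in an order that changes.
- comb: Bystander: a white comb, 170 x 32 x 6 mm, lying flat; origin at the centre of its underside. Leave it alone.
- shears: Bystander: a pair of steel shears, 170 mm long, lying flat; origin at the centre of its underside. Leave it alone.
- fade_brush: Bystander: a wooden brush, 190 mm long, lying bristles down; origin at the centre of its underside. Leave it alone.
- neck_duster: Bystander: a black neck duster, 156 mm tall, 72 mm across, standing; origin at the centre of its underside. Leave it alone.
- wax_tin: Bystander: a round metal tin, 68 mm across, 35 mm tall; origin at the centre of its underside. Leave it alone.
- talc_bottle: Bystander: a white bottle, 56 mm across, 150 mm tall, standing; origin at the centre of its underside. Leave it alone.
- clip_cup: Bystander: an empty white cup, 64 mm across, 60 mm tall; origin at the centre of its underside. Leave it alone.

How it is judged:
By the outcome, as a careful person would: the job done as asked, in the order asked, and still so for the second after the job is handed in, with the robot touching nothing.
Of clipper_yellow, clipper_red, clipper_blue, clipper_green only 2 to 4 are there at a start; the rules pass over those that are not, and their reading is None.
At some moment in a run one of clipper_yellow, clipper_red, clipper_blue, clipper_green may be knocked a few centimetres aside while the robot is not near it.
Once in a run the grip may slacken for a moment while it holds something.
It also fails if it takes over 210 s, if anything falls off the work surface, if the arm or the gripper's body presses on something with over 40 N, if the wrist force passes 120 N, or if a joint passes its speed limit or range.

## Working session

There is one attempt and no reset: what is moved stays moved. The work goes in short steps, Python scripts to look and compute and a tool call to move; the robot and the scene stay as the last step left them, time stands still between calls to the robot, and variables do not carry over. Pictures are saved under pics/ and viewed, and the job is handed in when it is done.

Besides the shell and the picture viewer there is one more tool, called as a command line: name --argument value ..., lists and objects as JSON in quotes. servo_tool: Moves the arm, as the interface text tells. Its arguments: {"type":"object","properties":{"plan":{"type":"array"},"squeeze":{"type":"number"}},"required":["plan"]}

```bash
ls; mkdir -p pics; cat > h.py <<'E'
from workcell import *
import numpy as np, cv2
from scipy.spatial.transform import Rotation as Ro
def snap(n,f):
    d=grab_frame(n); cv2.imwrite(f'pics/{f}.png',d['color'][:,:,::-1]); return d
def T_wc(d,st=None):
    if 'rvec' in d:
        R=cv2.Rodrigues(np.array(d['rvec'],float))[0]; t=np.array(d['tvec'],float).ravel()
        return R.T,-R.T@t
    M=np.array(d['tool_from_camera']); Rt=Ro.from_euler('xyz',st['ee_rot'],degrees=True).as_matrix()
    return Rt@M[:3,:3], Rt@M[:3,3]+np.array(st['ee_pos'])
def ray_plane(d,u,v,z,st=None):
    R,c=T_wc(d,st); r=R@np.array([(u-d['cx'])/d['fx'],(v-d['cy'])/d['fy'],1.]); return c+r*(z-c[2])/r[2]
def cloud(d,st=None):
    R,c=T_wc(d,st); Z=d['range_z']; v,u=np.mgrid[:Z.shape[0],:Z.shape[1]]
    P=np.stack([(u-d['cx'])/d['fx']*Z,(v-d['cy'])/d['fy']*Z,Z],-1)
    W=P@R.T+c; W[Z==0]=np.nan; return W
E
python3 - <<'E'
from h import *
print(state())
for n in ('scene','top','wrist'):
    d=snap(n,n+'0'); print(n,d['fx'],d['cx'],d['cy'],T_wc(d,state()))
E
```

```text
pics
{'time_s': 0.0, 'qpos': array([-7.63754162e+01,  1.83502828e+01,  8.97049772e+01, -1.25491378e-03,
        7.20431865e+01, -1.14621989e+00]), 'qvel': array([ 0.03095905,  0.04750159,  0.02858949, -0.04977805,  0.03087622,
        0.00386735]), 'effort': array([-1.90973983e-04, -4.12463593e+01, -2.31972492e+01,  7.26050092e-02,
        4.55481070e-02, -1.38487308e-04]), 'ee_pos': array([ 146.47305677, -555.52209873,  213.14357177]), 'ee_rot': array([-1.79901549e+02, -7.76440378e-04,  1.47711909e+01]), 'force': array([-0.61960241,  0.83731515, -0.00090897]), 'torque': array([-0.05620237,  0.03986689,  0.0106216 ]), 'gripper_width': 91.1401095094102}
scene 382.8729311062652 281.55703392585036 207.14863610778153 (array([[-0.56032861,  0.62221506, -0.54669943],
       [ 0.82824551,  0.41580219, -0.37565664],
       [-0.0064204 , -0.66329251, -0.7483327 ]]), array([1295.15886486,  589.4892761 , 1061.83297387]))
top 530.1727006965219 276.192521660817 207.64634969388447 (array([[ 0.14426204, -0.96832017,  0.20382473],
       [-0.98953371, -0.14187368,  0.02636095],
       [ 0.00339153, -0.20549432, -0.97865243]]), array([ 264.53182775,   83.20504355, 1518.96689061]))
wrist 312.17833656701697 281.98508269405835 204.12489805735854 (array([[ 2.55680071e-01, -9.38883500e-01, -2.30489640e-01],
       [-9.66761211e-01, -2.48474764e-01, -6.02748087e-02],
       [-6.79835571e-04,  2.38239511e-01, -9.71206195e-01]]), array([ 210.23234259, -538.18607839,  384.2871655 ]))
```

View pics/top0.png

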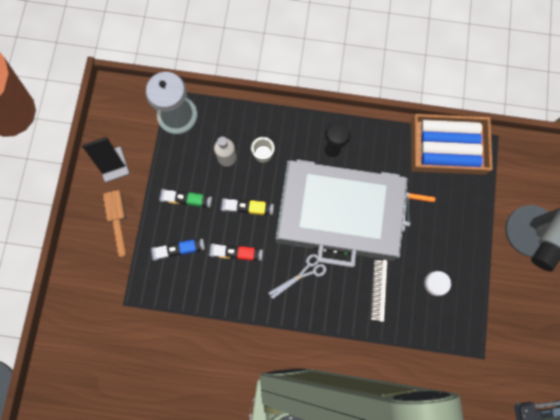

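View pics/scene0.png

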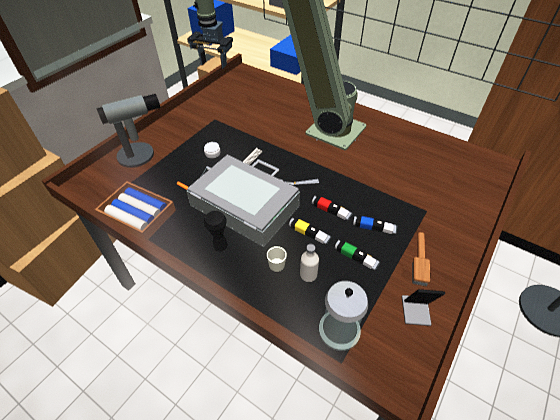

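View pics/wrist0.png

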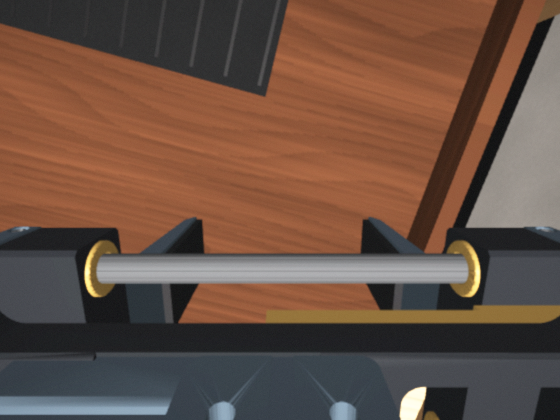

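The four clippers are left of the cabinet, around top-view pixels (185,198), (247,207), (177,250) and (237,252). The cabinet is at (343,208), its bar at (337,258) and the orange pin at (420,197). Next I'll measure these.

```bash
cat > m1.py <<'E'
from h import *
for n in ('top','scene'):
    d=grab_frame(n); W=cloud(d); hsv=cv2.cvtColor(d['color'],cv2.COLOR_RGB2HSV)
    z=W[...,2]
    # lid top
    m=((z>80)&(z<105)&(W[...,0]>250)&(W[...,0]<800)&(np.abs(W[...,1])<450)).astype(np.uint8)
    nlab,l,s,c=cv2.connectedComponentsWithStats(m)
    for i in np.argsort(-s[1:,4])[:2]+1:
        P=W[l==i]; r=cv2.minAreaRect(P[:,:2].astype(np.float32)); print(n,'lid',s[i],r,np.median(P[:,2])); print(cv2.boxPoints(r).round(0).tolist())
    tz=(np.abs(W[...,1])<600)&(W[...,0]>200)&(W[...,0]<900)
    for col,(lo,hi) in dict(orange=((8,180,120),(18,255,255)),yellow=((22,150,100),(35,255,255)),red=((0,180,90),(5,255,255)),blue=((105,150,80),(125,255,255)),green=((50,120,60),(80,255,255))).items():
        mm=((cv2.inRange(hsv,lo,hi)>0)&tz).astype(np.uint8)
        nlab,l,s,c=cv2.connectedComponentsWithStats(mm)
        for i in range(1,nlab):
            if s[i,4]<25 or s[i,4]>600: continue
            P=W[l==i]; P=P[~np.isnan(P[:,0])]
            if P[:,2].mean()>150: continue
            r=cv2.minAreaRect(P[:,:2].astype(np.float32))
            print(n,col,c[i].round(1),s[i,4],'med',np.median(P,0).round(1),'zmax',np.percentile(P[:,2],90).round(1),np.round(r[0],1),np.round(r[1],1),round(r[2],1))
E
python3 m1.py
```

```text
top lid [ 276  160  134  107 9994] ((570.52392578125, -68.29634094238281), (357.0884704589844, 276.6416015625), 89.65296173095703) 94.18494400861175
[[431.0, -246.0], [708.0, -248.0], [710.0, 109.0], [433.0, 111.0]]
top lid [215 140  20  19 134] ((705.261962890625, 288.653076171875), (44.19719314575195, 54.139404296875), 28.175811767578125) 98.0595306812171
[[673.0, 302.0], [699.0, 254.0], [738.0, 275.0], [712.0, 323.0]]
top orange [422.1 197.5] 106 med [ 662.7 -286.9   39.9] zmax 45.5 [ 663.7 -288.3] [13.  73.9] 1.6
top yellow [257.1 207.1] 153 med [569.6 176.3  32.8] zmax 36.9 [572.9 178.3] [42.5 44.2] 2.2
top red [246.9 248.6] 45 med [445.2 187.4  34.5] zmax 38.2 [446.3 190.2] [40.4 11.6] 81.9
top red [244.8 257.5] 37 med [420.3 189.4  30. ] zmax 35.8 [420.  189.6] [ 5.8 40.2] 2.5
top blue [451.2 137.2] 473 med [ 852.7 -351.7   48.4] zmax 53.3 [ 854.2 -352.9] [ 27.4 165.9] 5.6
top blue [451.6 159.4] 569 med [ 785.3 -358.2   48. ] zmax 52.9 [ 787.1 -360.5] [ 29.9 165.6] 5.2
top blue [186.9 246.4] 202 med [426.6 356.5  34. ] zmax 39.0 [430.4 357.1] [39.7 45. ] 17.2
top green [194.3 
[... 490 characters left out ...]
280.0], [725.0, 327.0]]
scene orange [181.8 184.9] 36 med [ 666.7 -305.7   39.6] zmax 43.4 [ 651.9 -315.1] [92.  32.2] 48.5
scene yellow [301.1 225.9] 148 med [578.4 175.1  31.6] zmax 36.4 [557.5 169.9] [72.6 45. ] 17.7
scene red [323.3 203.3] 132 med [444.3 185.5  30.8] zmax 35.9 [422.1 183.1] [69.5 48.1] 12.5
scene blue [144.2 197.5] 270 med [ 793.8 -359.5   48.5] zmax 51.9 [ 792.2 -364.9] [ 31.4 171.1] 6.5
scene blue [130.5 209.2] 289 med [ 860.  -357.1   48.4] zmax 51.7 [ 858.1 -368.6] [ 31.9 186.3] 4.9
scene blue [366.3 222.3] 154 med [437.8 355.3  30.8] zmax 36.0 [416.5 349.3] [66.9 42.9] 17.6
scene green [347.9 249.4] 164 med [577.6 355.8  31.9] zmax 35.7 [558.9 354.5] [59.6 44.1] 3.8
```

```bash
cat >> h.py <<'E'
def rel(p,yaw=None,rpy=None):
    st=state(); R0=Ro.from_euler('xyz',st['ee_rot'],degrees=True)
    s=R0.inv().apply(np.array(p,float)-st['ee_pos'])
    tgt=Ro.from_euler('xyz',rpy if rpy is not None else [180,0,yaw],degrees=True)
    w=(R0.inv()*tgt).as_rotvec()
    return s.round(1).tolist(),w.round(4).tolist()
E
python3 -c "
from h import *
print(rel([540,-136,400],90))"
```

```text
([487.5, -305.7, -186.2], [-0.0006, -0.0005, -1.313])
```

servo_tool --plan '[[[487,-306,-186,0,0,-1.313,1],[487,-306,-186,0,0,-1.313,1],[487,-306,-186,0,0,-1.313,1],[487,-306,-186,0,0,-1.313,1],[487,-306,-186,0,0,-1.313,1],[487,-306,-186,0,0,-1.313,1],[487,-306,-186,0,0,-1.313,1],[487,-306,-186,0,0,-1.313,1],[487,-306,-186,0,0,-1.313,1],[487,-306,-186,0,0,-1.313,1],[487,-306,-186,0,0,-1.313,1],[487,-306,-186,0,0,-1.313,1],[487,-306,-186,0,0,-1.313,1],[487,-306,-186,0,0,-1.313,1],[487,-306,-186,0,0,-1.313,1],[487,-306,-186,0,0,-1.313,1],[487,-306,-186,0,0,-1.313,0.45]]]'

```text
time_s: 1.95
ee_pos: [538.6, -137.0, 399.8]
ee_rot: [-180.0, 0.0, 89.9]
force: [-0.1, 0.5, -0.3]
gripper_width: 85.8
```

```bash
python3 - <<'E'
from h import *
st=state();print(st['time_s'],st['ee_pos'],st['ee_rot'],st['qpos'])
d=snap('wrist','w1'); np.savez('w1.npz',**d,ee_pos=st['ee_pos'],ee_rot=st['ee_rot'])
E
```

```text
1.95 [ 538.59285597 -136.98475207  399.8350284 ] [-1.79972677e+02  6.15985495e-03  8.98858488e+01] [-1.54477040e+01  1.35323192e+01  7.02891880e+01 -1.32434605e-02
  9.62032145e+01 -1.53349795e+01]
```

View pics/w1.png

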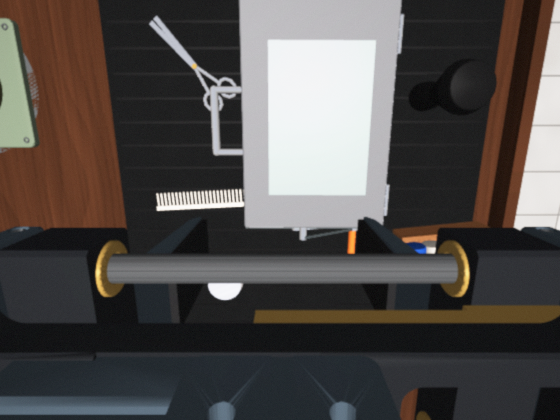

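Wrist view: the bar runs from (215,87) to (215,152), the lid's front edge is near column 243, its right edge near row 228, and the hinge barrels are at (400,35) and (386,200).

```bash
cat > m2.py <<'E'
from h import *
z=dict(np.load('w1.npz')); st=z
W=cloud(z,st); Z=W[...,2]
bars=[]
for v in range(95,146,5):
    row=[u for u in range(200,235) if Z[v,u]>60]
    P=W[v,row]; 
    k=P[:,2]>np.nanmax(P[:,2])-8
    us=np.array(row)[k]; 
    # keep the bar component near 215
    us=us[(us>205)&(us<226)]
    bars.append((v,us.mean(),us.min(),us.max(),*W[v,us].mean(0).round(1), W[v,us][:,2].max().round(1)))
for b in bars: print(b)
# lid: edges at top plane
g=cv2.cvtColor(z['color'],cv2.COLOR_RGB2GRAY).astype(float)
E=[]
for v in range(10,215,8):
    u0=[u for u in range(232,262) if Z[v,u]>80]
    if u0 : E.append(W[v,max(245,min(u0))if False else min(u0)])
E=np.array(E); print('front',E.round(1).tolist())
lid=(Z>85)&(W[...,0]>440)
print('lid z',np.nanmedian(Z[lid]))
# right edge per column
F=[]
for u in range(255,375,8):
    vs=[v for v in range(150,245) if Z[v,u]>80]
    F.append(W[max(vs),u])
F=np.array(F); print('right',F.round(1).tolist()); print(np.degrees(np.polyfit(F[:,0],F[:,1],1)[0]))
E
python3 m2.py
```

```text
(95, np.float64(213.5), np.int64(210), np.int64(217), np.float64(438.1), np.float64(-23.7), np.float64(92.0), np.float64(93.9))
(100, np.float64(213.5), np.int64(210), np.int64(217), np.float64(437.9), np.float64(-30.7), np.float64(92.7), np.float64(94.2))
(105, np.float64(213.5), np.int64(210), np.int64(217), np.float64(437.4), np.float64(-37.6), np.float64(92.0), np.float64(93.9))
(110, np.float64(214.0), np.int64(210), np.int64(218), np.float64(437.5), np.float64(-44.6), np.float64(90.9), np.float64(93.2))
(115, np.float64(214.5), np.int64(211), np.int64(218), np.float64(438.1), np.float64(-51.7), np.float64(91.7), np.float64(93.8))
(120, np.float64(214.5), np.int64(211), np.int64(218), np.float64(437.6), np.float64(-58.8), np.float64(91.5), np.float64(94.8))
(125, np.float64(214.5), np.int64(211), np.int64(218), np.float64(437.4), np.float64(-66.0), np.float64(92.1), np.float64(95.4))
(130, np.float64(214.5), np.int64(211), np.int64(218), np.float64(437.0), np.float64(-73.2), np.float64(92.3), np.float64(94.8))
(135, np.float64(215.125), np.int64(211), np.int64(219), np.float64(4
[... 592 characters left out ...]
1, 93.3], [477.1, -50.3, 90.7], [476.7, -61.7, 90.1], [478.2, -73.3, 93.1], [477.7, -85.0, 92.8], [477.3, -96.8, 92.0], [461.6, -108.8, 91.3], [476.2, -121.1, 89.9], [477.5, -133.3, 90.9], [477.3, -145.6, 91.9], [477.0, -158.0, 92.6], [476.2, -171.3, 89.9], [477.9, -183.4, 93.7], [477.4, -196.5, 93.3]]
lid z 497.0834650584112
right [[493.0, -230.4, 80.9], [507.0, -224.9, 92.6], [519.4, -230.5, 80.7], [532.7, -224.9, 92.8], [545.7, -230.4, 81.2], [558.9, -230.4, 81.1], [571.8, -248.2, 89.8], [585.3, -245.1, 84.1], [598.5, -230.6, 80.6], [611.6, -230.4, 81.2], [624.8, -230.6, 80.8], [635.3, -224.8, 93.4], [651.3, -230.8, 80.2], [580.5, -132.3, 408.5], [580.8, -126.8, 422.7]]
2.0068705429685334
```

```bash
python3 -c "
from h import *
print(rel([438,-60,130],90), rel([438,-60,67],90))"
```

```text
([76.7, -100.8, 270.0], [-0.0002, 0.0001, -0.0018]) ([76.7, -100.8, 333.0], [-0.0002, 0.0001, -0.0018])
```

servo_tool --plan '[[[77,-101,200,0,0,0,0.4],[77,-101,200,0,0,0,0.4],[77,-101,200,0,0,0,0.4],[77,-101,200,0,0,0,0.4],[77,-101,200,0,0,0,0.4],[77,-101,200,0,0,0,0.4],[77,-101,250,0,0,0,0.4],[77,-101,290,0,0,0,0.4],[77,-101,310,0,0,0,0.4],[77,-101,333,0,0,0,0.4],[77,-101,333,0,0,0,0.4],[77,-101,333,0,0,0,0.4]]]'

```text
time_s: 3.2
ee_pos: [440.8, -59.9, 68.4]
ee_rot: [179.8, 0.0, 90.0]
force: [0.1, -0.6, -1.1]
gripper_width: 36.5
```

```bash
python3 - <<'E'
from h import *
st=state();print(st['time_s'],st['ee_pos'],st['force'],st['gripper_width'])
d=snap('wrist','w2')
E
```

```text
3.2 [440.75437371 -59.85235538  68.35014073] [ 0.06251222 -0.64229937 -1.09482395] 36.54357078804812
```

View pics/w2.png

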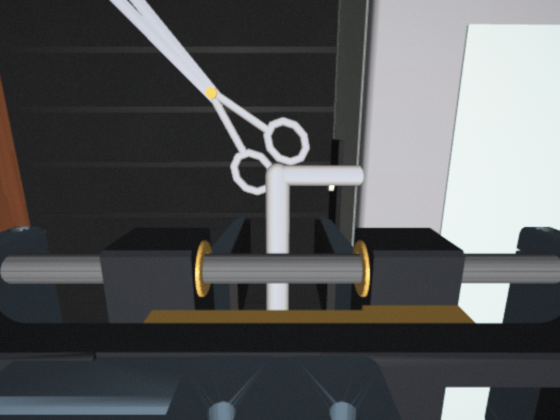

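The bar, at column 278, sits between the fingers. I'll close on it.

servo_tool --plan '[[[0,0,0,0,0,0,0.0],[0,0,0,0,0,0,0.0],[0,0,0,0,0,0,0.0],[0,0,0,0,0,0,0.0],[0,0,0,0,0,0,0.0],[0,0,0,0,0,0,0.0]]]' --squeeze 30

```text
time_s: 3.85
ee_pos: [438.2, -59.0, 67.5]
ee_rot: [-180.0, 0.0, 90.0]
force: [-2.3, -0.3, 6.1]
gripper_width: 11.2
```

```bash
python3 - <<'E'
from h import *
st=state();print(st['time_s'],st['ee_pos'],st['force'],st['gripper_width'],st['ee_rot'])
x0,z0=st['ee_pos'][0],st['ee_pos'][2]
# arc about hinge, radius 265, start angle a0
R=Ro.from_euler('xyz',st['ee_rot'],degrees=True)
a0=np.arcsin(4/265)
for th in np.arange(0.1,1.51,0.1).tolist()+[1.45,1.47]:
    d=np.array([265*(np.cos(a0)-np.cos(a0+th)),0,265*(np.sin(a0+th)-np.sin(a0))])
    print(round(th,2),R.inv().apply(d).round(1),(st['ee_pos']+d).round(0))
E
```

```text
3.85 [438.186589   -59.03868305  67.47283709] [-2.33316194 -0.30343543  6.07660296] 11.249186217535337 [-1.79980125e+02  1.25882417e-02  8.99921479e+01]
0.1 [ -0.    1.7 -26.4] [440. -59.  94.]
0.2 [ -0.    6.1 -52.6] [444. -59. 120.]
0.3 [ -0.   13.  -78.1] [451. -59. 146.]
0.4 [  -0.    22.4 -102.9] [461. -59. 170.]
0.5 [  -0.    34.3 -126.6] [473. -59. 194.]
0.6 [  -0.    48.5 -148.9] [487. -59. 216.]
0.7 [  -0.    64.8 -169.8] [503. -59. 237.]
0.8 [  -0.    83.2 -188.9] [521. -59. 256.]
0.9 [  -0.   103.3 -206.1] [542. -59. 274.]
1.0 [  -0.   125.1 -221.2] [563. -59. 289.]
1.1 [  -0.   148.3 -234. ] [587. -59. 301.]
1.2 [  -0.   172.6 -244.5] [611. -59. 312.]
1.3 [  -0.   197.9 -252.5] [636. -59. 320.]
1.4 [  -0.   223.8 -257.9] [662. -59. 325.]
1.5 [  -0.   250.1 -260.7] [688. -59. 328.]
1.45 [  -0.   236.9 -259.6] [675. -59. 327.]
1.47 [  -0.   242.2 -260.1] [680. -59. 328.]
```

servo_tool --plan '[[[0,0.5,-13,0,0,0,0],[0,1.7,-26,0,0,0,0],[0,3.7,-39.5,0,0,0,0],[0,6,-52.5,0,0,0,0],[0,9.3,-65.5,0,0,0,0],[0,13,-78,0,0,0,0],[0,17.5,-90.6,0,0,0,0],[0,22.4,-103,0,0,0,0],[0,28,-115,0,0,0,0],[0,34,-126.6,0,0,0,0],[0,41,-138,0,0,0,0],[0,48.5,-149,0,0,0,0],[0,56.5,-159.5,0,0,0,0],[0,65,-170,0,0,0,0],[0,74,-179.5,0,0,0,0],[0,83,-189,0,0,0,0]]]' --squeeze 30

```text
time_s: 5.45
ee_pos: [516.2, -59.5, 255.7]
ee_rot: [-179.3, 0.1, 90.0]
force: [-11.2, -1.6, 5.9]
gripper_width: 11.3
```

```bash
python3 - <<'E'
from h import *
st=state();print(st['time_s'],st['ee_pos'],st['force'],st['gripper_width'],st['ee_rot'])
d=snap('scene','s3')
E
```

```text
5.45 [516.18722715 -59.47018748 255.72146668] [-11.19281682  -1.56343371   5.90323363] 11.255477927458456 [-1.79252227e+02  6.64240354e-02  8.99877988e+01]
```

View pics/s3.png

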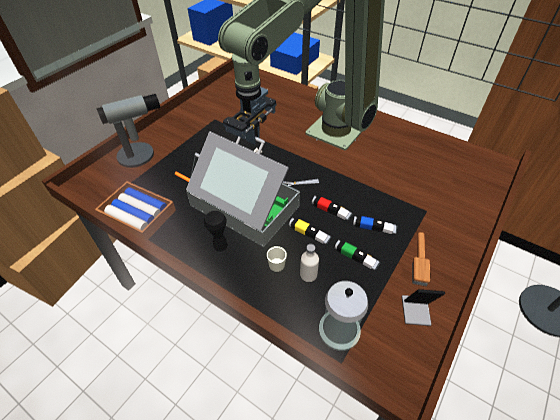

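servo_tool --plan '[[[0,10,-9,0,0,0,0],[0,20,-17,0,0,0,0],[0,31,-25,0,0,0,0],[0,42,-32,0,0,0,0],[0,53.5,-39,0,0,0,0],[0,65,-45,0,0,0,0],[0,77,-50.5,0,0,0,0],[0,89.5,-55.5,0,0,0,0],[0,102,-60,0,0,0,0],[0,115,-63.5,0,0,0,0],[0,128,-66.5,0,0,0,0],[0,141,-69,0,0,0,0],[0,148,-70,0,0,0,0],[0,154,-70.6,0,0,0,0],[0,154,-70.6,0,0,0,0],[0,154,-70.6,0,0,0,0],[0,154,-70.6,0,0,0,0]]]' --squeeze 30

```text
time_s: 7.2
ee_pos: [675.6, -60.4, 328.5]
ee_rot: [179.9, 0.2, 89.9]
force: [-1.3, -2.3, 5.5]
gripper_width: 11.2
```

```bash
python3 - <<'E'
from h import *
st=state();print(st['time_s'],st['ee_pos'],st['force'],st['gripper_width'],st['ee_rot'])
d=snap('scene','s4')
d=snap('top','t4')
E
```

```text
7.2 [675.55319287 -60.37559986 328.46472113] [-1.25196338 -2.26449698  5.54862037] 11.196858184939206 [1.79852088e+02 1.72790806e-01 8.99390709e+01]
```

View pics/s4.png

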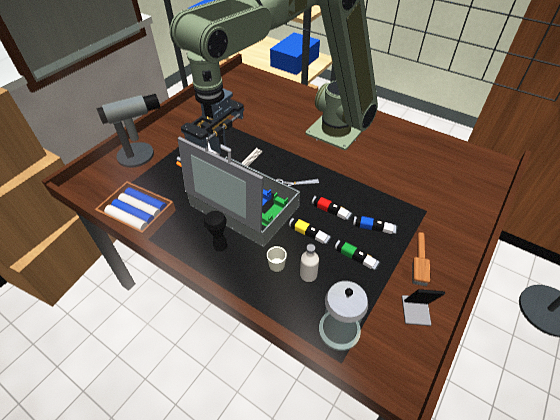

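View pics/t4.png

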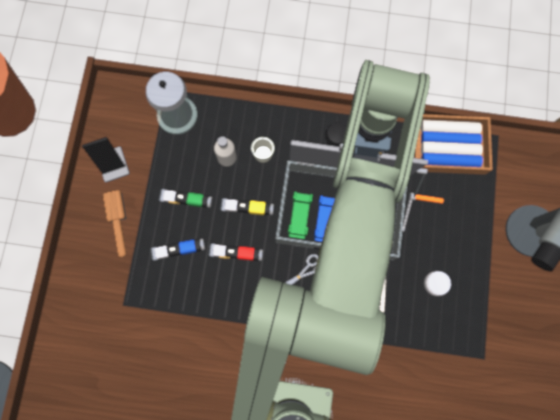

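servo_tool --plan '[[[0,0,0,0,0,0,0.35],[0,0,0,0,0,0,0.35],[0,0,0,0,0,0,0.35],[0,0,-25,0,0,0,0.35],[0,0,-60,0,0,0,0.35],[-30,-5,-70,0,0,0,0.35],[-80,-20,-70,0,0,0,0.35],[-120,-35,-70,0,0,0,0.35],[-170,-50,-70,0,0,0,0.35],[-220,-75,-60,0,0,0,0.35],[-260,-75,-40,0,0,0,0.35],[-300,-75,0,0,0,0,0.35],[-320,-75,0,0,0,0,0.35],[-320,-75,0,0,0,0,0.35],[-320,-75,0,0,0,0,0.35]]]'

```text
time_s: 8.8
ee_pos: [600.6, -378.9, 325.9]
ee_rot: [-180.0, -0.1, 90.0]
force: [-0.5, 0.3, 1.0]
gripper_width: 32.2
```

```bash
python3 - <<'E'
from h import *
st=state();print(st['time_s'],st['ee_pos'],st['force'],st['gripper_width'],st['ee_rot'])
d=snap('wrist','w5');np.savez('w5.npz',**d,ee_pos=st['ee_pos'],ee_rot=st['ee_rot'])
d=snap('top','t5');np.savez('t5.npz',**d)
d=snap('scene','s5')
E
```

```text
8.8 [ 600.58205901 -378.93853489  325.94407409] [-0.49531247  0.28220143  0.95978883] 32.212104464625334 [-1.79970762e+02 -7.43085297e-02  8.99660587e+01]
```

View pics/w5.png

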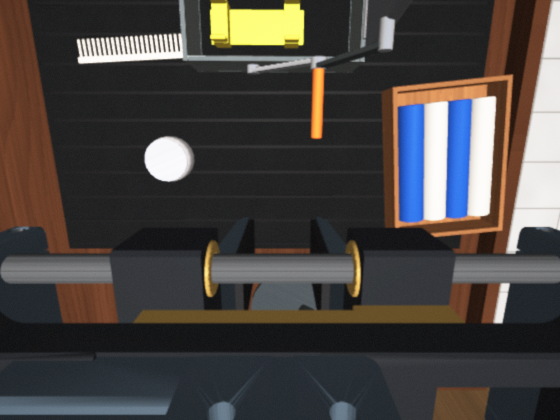

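View pics/t5.png

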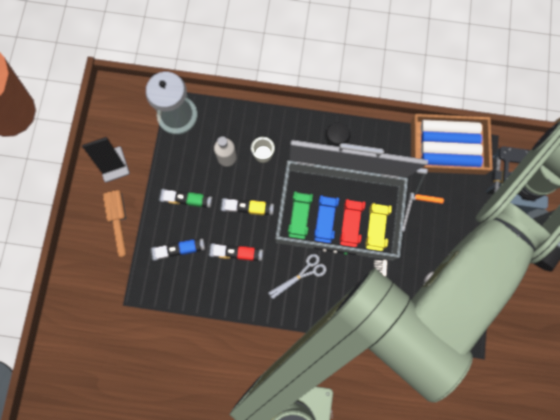

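The wrist view shows the orange pin from (318,68) to (316,138). From the top, the cradles run left to right green, blue, red, yellow.

```bash
cat > pin.py <<'E'
from h import *
import sys
def pin(d,st=None):
    W=cloud(d,st); hsv=cv2.cvtColor(d['color'],cv2.COLOR_RGB2HSV)
    m=cv2.inRange(hsv,(6,200,120),(18,255,255))>0
    m&=(W[...,2]>15)&(W[...,2]<180)&(W[...,0]>540)&(W[...,0]<720)&(W[...,1]<-230)&(W[...,1]>-345)
    P=W[m]; print(len(P)); 
    for lo in range(-330,-240,15):
        k=(P[:,1]>lo)&(P[:,1]<lo+15)
        if k.sum()>5: q=P[k]; print(lo+7,'x',np.median(q[:,0]).round(1),'xr',np.percentile(q[:,0],[5,95]).round(1),'ztop',np.percentile(q[:,2],90).round(1))
if __name__=='__main__':
    z=dict(np.load('w5.npz')); pin(z,z)
    t=dict(np.load('t5.npz')); pin(t)
E
python3 pin.py
```

```text
101
-323 x 638.8 xr [633.5 645.7] ztop 124.4
-308 x 634.5 xr [633.4 645.3] ztop 124.5
-293 x 634.1 xr [634.  645.9] ztop 124.4
-278 x 634.9 xr [633.9 645.6] ztop 123.5
-263 x 634.6 xr [634.4 638. ] ztop 124.5
-248 x 635.3 xr [634.2 646. ] ztop 124.3
0
```

```bash
python3 -c "
from h import *
print(rel([640,-303,160],90), rel([640,-303,98],90))"
```

```text
([74.8, 38.7, 167.9], [0.0019, 0.0007, 0.0016]) ([74.8, 38.5, 229.9], [0.0019, 0.0007, 0.0016])
```

servo_tool --plan '[[[30,20,40,0,0,0,0.4],[60,35,80,0,0,0,0.4],[75,39,120,0,0,0,0.4],[75,39,150,0,0,0,0.4],[75,39,168,0,0,0,0.4],[75,39,168,0,0,0,0.4],[75,39,190,0,0,0,0.4],[75,39,210,0,0,0,0.4],[75,39,230,0,0,0,0.4],[75,39,230,0,0,0,0.4],[75,39,230,0,0,0,0.4],[75,39,230,0,0,0,0.4]]]'

```text
time_s: 10.15
ee_pos: [640.8, -304.4, 99.1]
ee_rot: [179.8, 0.1, 90.0]
force: [-0.3, -0.3, 0.4]
gripper_width: 36.5
```

```bash
python3 - <<'E'
from h import *
st=state();print(st['time_s'],st['ee_pos'],st['force'],st['gripper_width'],st['ee_rot'])
d=snap('wrist','w6');
E
```

```text
10.15 [ 640.80985168 -304.35819432   99.09175207] [-0.33935395 -0.28801511  0.39900637] 36.499026140871365 [1.79786449e+02 1.07052857e-01 9.00145502e+01]
```

View pics/w6.png

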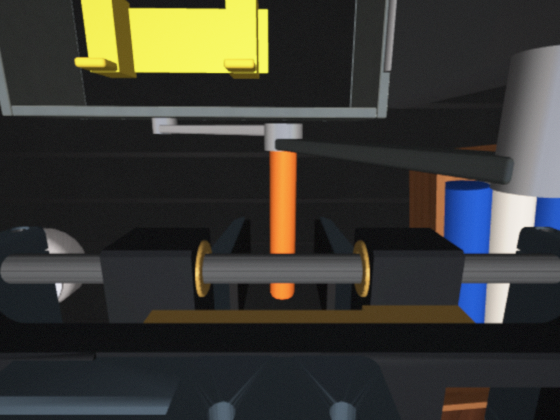

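servo_tool --plan '[[[0,0,0,0,0,0,0.0],[0,0,0,0,0,0,0.0],[0,0,0,0,0,0,0.0],[0,0,0,0,0,0,0.0],[0,0,0,0,0,0,0.0]]]' --squeeze 35

```text
time_s: 10.7
ee_pos: [640.6, -304.1, 97.1]
ee_rot: [179.8, 0.0, 90.0]
force: [3.4, -0.2, 1.8]
gripper_width: 12.0
```

```bash
python3 - <<'E'
from h import *
st=state();print(st['time_s'],st['ee_pos'],st['force'],st['gripper_width'],st['ee_rot'])
x,z=st['ee_pos'][0],st['ee_pos'][2]+19
print(x,z)
for a in (42,45,48,51,54,57,58,59,60):
    c=np.radians(a); print(a,562.5+103*np.cos(c)-x, -(53+103*np.sin(c)-z))
E
```

```text
10.7 [ 640.59554872 -304.06913504   97.07447667] [ 3.40898894 -0.17790957  1.80275793] 12.004766561675966 [1.79849734e+02 3.22045853e-02 8.99798007e+01]
640.595548722956 116.07447666950553
42 -1.5516316987843766 -5.845975785456872
45 -5.263550260741567 -9.757521792708857
48 -9.175096267993581 -13.469440354666077
51 -13.275548444822675 -16.97155736056247
54 -17.553667736831244 -20.25427375111407
57 -21.99772811640821 -23.308591828873162
58 -23.513864506935874 -24.27447723460635
59 -25.046627007220422 -25.21375530281206
60 -26.595548722955982 -26.126139920291635
```

servo_tool --plan '[[[0,-2,-5,0,0,0,0],[0,-4,-8,0,0,0,0],[0,-6,-10.5,0,0,0,0],[0,-9,-13.5,0,0,0,0],[0,-11,-15,0,0,0,0],[0,-13.3,-17,0,0,0,0],[0,-15.5,-18.7,0,0,0,0],[0,-17.5,-20.3,0,0,0,0],[0,-19,-21.4,0,0,0,0],[0,-20.5,-22.4,0,0,0,0],[0,-22,-23.3,0,0,0,0],[0,-22,-23.3,0,0,0,0],[0,-22,-23.3,0,0,0,0]]]'

```text
time_s: 12.0
ee_pos: [617.5, -303.8, 120.6]
ee_rot: [180.0, -0.0, 90.0]
force: [-1.3, 0.4, -1.6]
gripper_width: 12.0
```

```bash
python3 - <<'E'
from h import *
st=state();print(st['time_s'],st['ee_pos'],st['force'],st['gripper_width'],st['ee_rot'])
x,z=st['ee_pos'][0],st['ee_pos'][2]+19
print(x,z,np.hypot(x-562.5,z-53),np.degrees(np.arctan2(z-53,x-562.5)))
E
```

```text
12.0 [ 617.4980758  -303.77341437  120.55784576] [-1.3496715   0.41734019 -1.58991185] 11.958946882722477 [ 1.79977507e+02 -4.48395385e-03  8.99953050e+01]
617.4980758038554 139.55784575733293 102.55266454011256 57.56849055333652
```

servo_tool --plan '[[[0,-1.5,-1,0,0,0,0],[0,-3,-2,0,0,0,0],[0,-4.5,-3,0,0,0,0],[0,-4.5,-3,0,0,0,0],[0,-4.5,-3,0,0,0,0]]]'

```text
time_s: 12.5
ee_pos: [615.8, -303.7, 121.6]
ee_rot: [179.7, -0.0, 90.0]
force: [8.6, -0.9, -12.3]
gripper_width: 12.3
```

```bash
python3 - <<'E'
from h import *
st=state();print(st['time_s'],st['ee_pos'],st['force'],st['gripper_width'],st['ee_rot'])
x,z=st['ee_pos'][0],st['ee_pos'][2]+19
print(x,z,np.hypot(x-562.5,z-53),np.degrees(np.arctan2(z-53,x-562.5)))
E
```

```text
12.5 [ 615.81041666 -303.74234892  121.59309254] [  8.56382542  -0.90567759 -12.30879092] 12.301255319531656 [ 1.79690483e+02 -1.29027812e-03  8.99882771e+01]
615.8104166622151 140.59309254414524 102.54048169452965 58.67470447849009
```

servo_tool --plan '[[[0,2.5,1.8,0,0,0,0],[0,2.5,1.8,0,0,0,0.35],[0,2.5,1.8,0,0,0,0.35],[0,2.5,1.8,0,0,0,0.35],[0,2.5,-20,0,0,0,0.35],[0,2.5,-60,0,0,0,0.35],[0,-10,-105,0,0,0,0.35],[0,-30,-145,0,0,0,0.35],[30,-50,-185,0,0,0,0.35],[70,-70,-215,0,0,0,0.35],[110,-75,-245,0,0,0,0.35],[145,-75,-270,0,0,0,0.35],[165,-75,-280,0,0,0,0.35],[165,-75,-280,0,0,0,0.35],[165,-75,-280,0,0,0,0.35]]]'

```text
time_s: 14.0
ee_pos: [537.7, -139.1, 402.9]
ee_rot: [180.0, 0.1, 90.0]
force: [0.5, -0.9, -0.7]
gripper_width: 32.0
```

```bash
python3 - <<'E'
from h import *
from pin import pin
st=state();print(st['time_s'],st['ee_pos'],st['force'],st['gripper_width'],st['ee_rot'])
d=snap('wrist','w7');np.savez('w7.npz',**d,ee_pos=st['ee_pos'],ee_rot=st['ee_rot'])
t=snap('top','t7'); np.savez('t7.npz',**t); pin(t); pin(d,st)
E
```

```text
14.0 [ 537.70856307 -139.14981158  402.94920336] [ 0.45974306 -0.87191022 -0.65367174] 31.958199776404385 [1.79980218e+02 6.17766261e-02 9.00322129e+01]
0
0
```

View pics/w7.png

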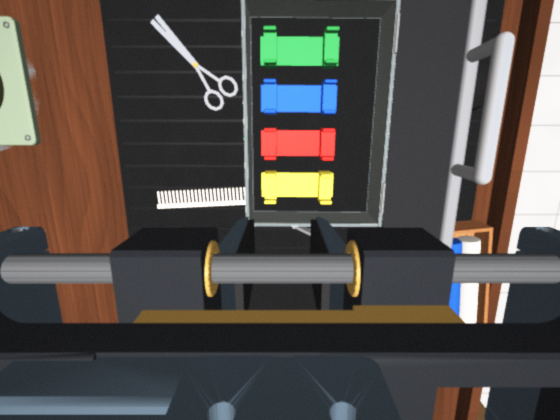

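View pics/t7.png

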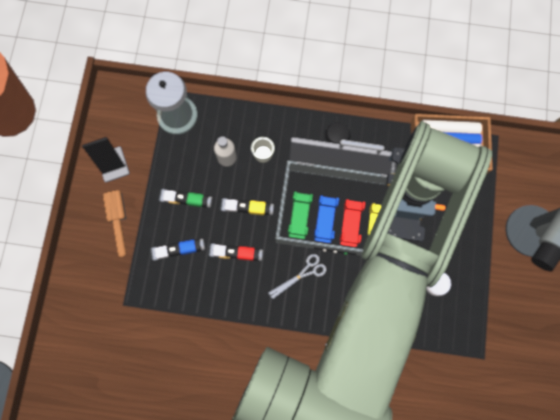

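```bash
cat > seats.py <<'E'
from h import *
C=dict(yellow=((22,150,90),(35,255,255)),red=((0,180,80),(5,255,255)),blue=((105,150,70),(125,255,255)),green=((50,120,50),(80,255,255)))
def seats(d,st=None):
    W=cloud(d,st); hsv=cv2.cvtColor(d['color'],cv2.COLOR_RGB2HSV); print('cam',T_wc(d,st)[1].round(0))
    for k,(lo,hi) in C.items():
        m=(cv2.inRange(hsv,lo,hi)>0)&(W[...,0]>485)&(W[...,0]<690)&(W[...,1]>-226)&(W[...,1]<105)&(W[...,2]<75)
        P=W[m]
        if len(P)<50: print(k,'few',len(P)); continue
        ch=P[P[:,2]>46]; fl=P[(P[:,2]<42)&(np.abs(P[:,1]-np.median(P[:,1]))<16)]
        print(k,'all x',np.percentile(P[:,0],[.5,99.5]).round(1),'y',np.percentile(P[:,1],[1,99]).round(1),
         'cheek x',np.percentile(ch[:,0],[1,99]).round(1),'y',np.percentile(ch[:,1],[2,98]).round(1),'mid',(np.percentile(ch[:,0],[1,99]).mean()).round(1),np.percentile(ch[:,1],[2,98]).mean().round(1),'ztop',np.percentile(ch[:,2],80).round(1),'z floor',np.histogram(fl[:,2],bins=range(0,44,4))[0])
if __name__=='__main__':
    z=dict(np.load('w7.npz')); seats(z,z)
    t=dict(np.load('t7.npz')); seats(t)
    W=cloud(z,z); q=W[60:150,480:505]; q=q[q[...,2]>280]; print('bar',np.median(q,0), np.percentile(q,95,axis=0))
E
python3 seats.py; python3 m1.py | egrep 'top (y|r|b|g)'
```

```text
cam [537. -72. 574.]
yellow all x [498.4 630.5] y [-211.1 -147.2] cheek x [506.  619.9] y [-200.1 -148.4] mid 563.0 -174.2 ztop 52.4 z floor [ 0 25 70 10 11 10 13 12 15 12]
red all x [499.4 630.6] y [-124.8  -73. ] cheek x [507.1 620.9] y [-124.7  -73.1] mid 564.0 -98.9 ztop 53.7 z floor [ 0  3 19  7  7  4  3  6 22  3]
blue all x [499.1 630.6] y [-49.7   7.6] cheek x [507.  621.5] y [-49.7   1.5] mid 564.3 -24.1 ztop 53.5 z floor [  0  25 909  59   3   5  12   1 375 115]
green all x [500.3 630.8] y [24.6 87.4] cheek x [507.4 621.6] y [24.6 76.4] mid 564.5 50.5 ztop 53.6 z floor [   0   22 1016   53    9    3    6   11  442  132]
cam [ 265.   83. 1519.]
yellow all x [546.1 633.2] y [-170.1 -146. ] cheek x [604.9 624. ] y [-151.1 -146.3] mid 614.5 -148.7 ztop 56.5 z floor [ 4 25 45 28  8  3  2  6 20 14]
red all x [502.2 624. ] y [-121.3  -70.5] cheek x [508.7 621.2] y [-121.6  -70.5] mid 564.9 -96.0 ztop 55.2 z floor [ 1 11 19 16  7  4  7 10 23 18]
blue all x [500.9 633.5] y [-47.6   3.9] cheek x [509.4 622.7] y [-47.6   3.6] mid 566.0 -22.0 ztop 55.7 z floor [  7  63 137  98  23   7  
[... 386 characters left out ...]
 -154.3   13.4] zmax 45.0 [ 539.5 -124.9] [ 41.2 207.6] 61.9
top red [353.9 208.2] 165 med [605.  -98.6  30.7] zmax 51.6 [594.9 -94.9] [51.  74.6] 85.9
top red [349.8 239.6] 133 med [509.  -97.3  32.3] zmax 52.9 [522.1 -95.3] [42.2 51.4] 5.6
top red [246.8 248.4] 41 med [446.  187.8  32.7] zmax 38.8 [445.8 190.3] [41.1  9.7] 87.4
top red [244.9 257.5] 36 med [419.7 189.3  32.2] zmax 36.0 [419.8 189.5] [ 5.8 40. ] 2.6
top blue [468.6 137.4] 178 med [ 859.6 -404.3   48.9] zmax 53.6 [ 856.9 -394.2] [26.5 85.6] 8.7
top blue [186.9 246.5] 203 med [426.4 356.   34. ] zmax 38.6 [430.5 357.8] [40.  44.6] 18.6
top green [194.3 199.1] 189 med [564.2 359.8  33.7] zmax 38.4 [569.4 359.5] [39.6 44. ] 0.1
```

```bash
python3 -c "
from h import *
print(rel([500,205,400],90))"
```

```text
([344.9, -38.3, 1.8], [-0.0023, -0.0002, -0.0015])
```

servo_tool --plan '[[[50,-10,0,0,0,0,0.6],[100,-20,0,0,0,0,0.6],[150,-30,0,0,0,0,0.6],[200,-38,0,0,0,0,0.6],[250,-38,0,0,0,0,0.6],[300,-38,0,0,0,0,0.6],[344,-38,3,0,0,0,0.6],[344,-38,3,0,0,0,0.6],[344,-38,3,0,0,0,0.6],[344,-38,3,0,0,0,0.6]]]'

```text
time_s: 15.2
ee_pos: [500.3, 203.7, 399.5]
ee_rot: [-180.0, 0.1, 89.9]
force: [0.6, -0.5, 1.0]
gripper_width: 54.7
```

```bash
python3 - <<'E'
from h import *
from pin import pin
st=state();print(st['time_s'],st['ee_pos'],st['force'],st['gripper_width'],st['ee_rot'])
d=snap('wrist','w8');np.savez('w8.npz',**d,ee_pos=st['ee_pos'],ee_rot=st['ee_rot'])
t=snap('top','t8'); np.savez('t8.npz',**t); pin(t)
E
```

```text
15.2 [500.31241069 203.73269258 399.4931768 ] [ 0.60717712 -0.53578631  1.02954527] 54.67014369559481 [-1.79964858e+02  5.86669812e-02  8.99055410e+01]
0
```

View pics/w8.png

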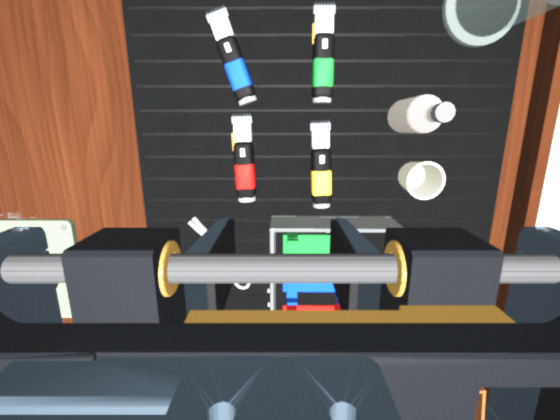

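View pics/t8.png

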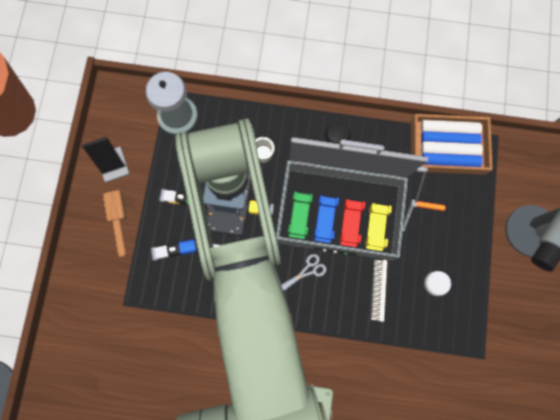

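All four clippers have blades at +y (up in the wrist image). Their centres are about blue (233,55), green (323,53), red (244,158) and yellow (321,165).

```bash
cat > clip.py <<'E'
from h import *
from seats import C
def clips(d,st,verbose=True):
    W=cloud(d,st); hsv=cv2.cvtColor(d['color'],cv2.COLOR_RGB2HSV); out={}
    m=((W[...,2]>14)&(W[...,2]<60)&(W[...,0]>330)&(W[...,0]<680)&(W[...,1]>115)&(W[...,1]<480)).astype(np.uint8)
    n,l,s,c=cv2.connectedComponentsWithStats(m)
    for k,(lo,hi) in C.items():
        cm=(cv2.inRange(hsv,lo,hi)>0)&(m>0)
        if cm.sum()<30: print(k,'none',cm.sum()); continue
        i=np.bincount(l[cm]).argmax(); P=W[l==i]; T=P[P[:,2]>20]
        r=cv2.minAreaRect(T[:,:2].astype(np.float32)); 
        b=cv2.boxPoints(r); e=[b[1]-b[0],b[2]-b[1]]; L=max(e,key=np.linalg.norm); L=L/np.linalg.norm(L)
        q=np.median(W[cm],0)[:2]-np.array(r[0])
        if L@q>0: L=-L   # coloured shell is at the tail side
        sh=W[cm]; 
        # axis centre across from the coloured shell's top
        top=sh[sh[:,2]>np.percentile(sh[:,2],95)-4]
        out[k]=(np.array(r[0]),np.degrees(np.arctan2(L[1],L[0])))
        print(k,'rect c',np.round(r[0],1),'size',np.round(sorted(r[1]),1),'yaw',out[k][1].round(1),'shell med',np.median(top,0).round(1),'ztop',np.percentile(sh[:,2],90).round(1))
    return out
if __name__=='__main__':
    z=dict(np.load('w8.npz')); clips(z,z)
    t=dict(np.load('t5.npz')); clips(t,None)
    t=dict(np.load('t8.npz')); print('pin end/base',ray_plane(t,445,207,140),ray_plane(t,415,205,140))
E
python3 clip.py
```

```text
yellow rect c [566.6 199.8] size [ 33.7 137.4] yaw 91.7 shell med [552.  176.9  29.7] ztop 30.9
red rect c [430.9 211.2] size [ 34.8 138. ] yaw 93.3 shell med [418.4 187.1  32.2] ztop 33.3
blue rect c [418.5 375.9] size [ 34.1 137.8] yaw 108.9 shell med [415.4 353.1  32.6] ztop 33.5
green rect c [564.8 380. ] size [ 34.2 137.3] yaw 90.9 shell med [556.4 358.3  32.8] ztop 34.3
yellow rect c [568.7 207.5] size [ 35.6 148.9] yaw 91.8 shell med [575.1 176.4  36.4] ztop 37.3
red rect c [432.7 218.2] size [ 35.1 148.3] yaw 93.3 shell med [443.6 189.4  37.1] ztop 38.0
blue rect c [418.7 381.5] size [ 35.5 145.9] yaw 109.8 shell med [427.7 357.5  37.9] ztop 38.7
green rect c [566.9 386.1] size [ 37.  146.3] yaw 91.6 shell med [566.6 356.7  38.4] ztop 39.1
pin end/base [ 618.59705353 -323.90700275  140.        ] [ 612.44086434 -244.34306295  140.        ]
```

```bash
python3 -c "
from h import *
print(rel([566.8,206.5,110],91.7),rel([566.8,206.5,6],91.7))"
```

```text
([3.3, 66.4, 290.0], [0.0002, 0.0004, -0.0322]) ([3.4, 66.4, 394.0], [0.0002, 0.0004, -0.0322])
```

servo_tool --plan '[[[3,40,50,0,0,-0.03,0.65],[3,66,100,0,0,-0.032,0.65],[3,66,150,0,0,-0.032,0.65],[3,66,200,0,0,-0.032,0.65],[3,66,250,0,0,-0.032,0.65],[3,66,290,0,0,-0.032,0.65],[3,66,290,0,0,-0.032,0.65],[3,66,330,0,0,-0.032,0.65],[3,66,365,0,0,-0.032,0.65],[3,66,385,0,0,-0.032,0.65],[3,66,393,0,0,-0.032,0.65],[3,66,393,0,0,-0.032,0.65],[3,66,393,0,0,-0.032,0.65]]]'

```text
time_s: 16.6
ee_pos: [567.7, 208.2, 8.9]
ee_rot: [179.8, -0.1, 91.8]
force: [0.2, 0.7, 0.3]
gripper_width: 59.3
```

servo_tool --plan '[[[0,0,0,0,0,0,0.0],[0,0,0,0,0,0,0.0],[0,0,0,0,0,0,0.0],[0,0,0,0,0,0,0.0],[0,0,0,0,0,0,0.0]]]' --squeeze 30

```text
time_s: 17.1
ee_pos: [566.8, 208.2, 7.6]
ee_rot: [179.9, -0.0, 91.8]
force: [1.2, 1.2, 4.7]
gripper_width: 34.0
```

```bash
python3 - <<'E'
from h import *
st=state();print(st['time_s'],st['ee_pos'],st['force'],st['gripper_width'],st['ee_rot'])
d=snap('wrist','w9')
E
```

```text
17.1 [566.77793538 208.21127376   7.58802961] [1.22831035 1.15292288 4.68271083] 34.01161949282582 [ 1.79891788e+02 -1.76738419e-02  9.18477992e+01]
```

View pics/w9.png

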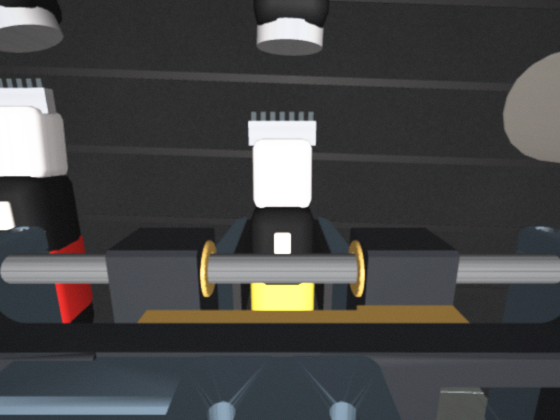

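```bash
cat > tip.py <<'E'
from h import *
def tip(d):
    M=np.array(d['tool_from_camera']); Z=d['range_z']; v,u=np.mgrid[:420,:560]
    P=np.stack([(u-d['cx'])/d['fx']*Z,(v-d['cy'])/d['fy']*Z,Z],-1)@M[:3,:3].T+M[:3,3]; P[Z==0]=np.nan
    k=(np.abs(P[...,1])<22)&(P[...,0]>20)&(P[...,0]<110)&(P[...,2]>-40)&(P[...,2]<3)
    q=P[k]
    for a in range(30,100,6):
        w=q[(q[:,0]>a)&(q[:,0]<a+6)]
        if len(w)>4: print(a,len(w),'y',np.percentile(w[:,1],[3,97]).round(1),w[:,1].mean().round(1),'z',np.percentile(w[:,2],[5,50]).round(1))
    print('xmax',np.percentile(q[:,0],[99,99.9]))
if __name__=='__main__':
    d=grab_frame('wrist'); tip(d)
E
python3 tip.py
```

```text
30 665 y [-14.8  13. ] -0.8 z [-19.1 -17.9]
36 701 y [-14.8  13. ] -0.9 z [-18.6 -17.4]
42 705 y [-14.7  12.8] -1.0 z [-18.1 -16.8]
48 708 y [-15.2  12.8] -1.2 z [-17.5 -16.3]
54 774 y [-15.2  13.1] -1.0 z [-16.8 -15.4]
60 799 y [-17.1  14.6] -1.2 z [-14.4  -8.9]
66 752 y [-16.8  14.5] -1.0 z [-9.6 -8.5]
72 221 y [-15.9  14. ] -1.0 z [-8.6 -7.5]
xmax [109.50681453 109.95938244]
```

```bash
python3 -c "
from h import *
print(rel([566,208,135],91.8),rel([564.5,-173.5,110],0))"
```

```text
([-0.2, -0.5, -127.4], [0.0018, -0.0003, 0.0009]) ([-381.4, -14.4, -102.6], [0.0012, -0.0017, 1.6031])
```

servo_tool --plan '[[[0,0,-30,0,0,0,0],[0,0,-65,0,0,0,0],[0,0,-105,0,0,0,0],[0,0,-127,0,0,0,0],[-30,0,-127,0,0,0.14,0],[-70,-2,-127,0,0,0.28,0],[-110,-4,-127,0,0,0.42,0],[-150,-6,-127,0,0,0.56,0],[-190,-8,-127,0,0,0.7,0],[-230,-9,-127,0,0,0.84,0],[-270,-10,-127,0,0,0.98,0],[-305,-11,-127,0,0,1.12,0],[-335,-12,-127,0,0,1.26,0],[-360,-13,-127,0,0,1.4,0],[-375,-14,-127,0,0,1.54,0],[-381,-14.4,-115,0,0,1.603,0],[-381,-14.4,-103,0,0,1.603,0],[-381,-14.4,-103,0,0,1.603,0],[-381,-14.4,-103,0,0,1.603,0]]]'

```text
time_s: 19.1
ee_pos: [563.3, -172.5, 109.0]
ee_rot: [-180.0, 0.1, 0.1]
force: [0.4, 0.4, -2.3]
gripper_width: 34.0
```

```bash
python3 - <<'E'
from h import *
from seats import seats
from tip import tip
from pin import pin
st=state();print(st['time_s'],st['ee_pos'],st['force'],st['gripper_width'],st['ee_rot'])
d=snap('wrist','w10');seats(d,st);tip(d);
t=snap('top','t10'); pin(t); seats(t)
E
```

```text
19.1 [ 563.2541652  -172.45072715  109.03000387] [ 0.42992867  0.39220632 -2.3422873 ] 33.96267564538288 [-1.79953453e+02  1.12996686e-01  7.36023815e-02]
cam [ 629. -172.  280.]
yellow all x [597.7 621.2] y [-205.3 -145.3] cheek x [602.6 616.7] y [-199.4 -147.8] mid 609.7 -173.6 ztop 52.8 z floor [ 0 11 17  0  0  0  0  0  0  0]
red all x [529.7 629.6] y [-124.5  -73. ] cheek x [603.1 622.3] y [-124.5  -73.3] mid 612.7 -98.9 ztop 52.8 z floor [ 0 17 57 16 26 28 23 25 32 21]
blue all x [526.1 630. ] y [-49.9   4.4] cheek x [603.2 622.7] y [-49.8   1.3] mid 613.0 -24.2 ztop 52.9 z floor [  0  15 163  61  52  38  39  42 143  66]
green all x [520.4 630.6] y [24.9 73.3] cheek x [603.5 622.8] y [24.8 30.6] mid 613.1 27.7 ztop 53.0 z floor [   0   48 2780   67   38   63   73   75   98   60]
30 696 y [-14.8  13.1] -0.9 z [-19.1 -18. ]
36 688 y [-14.7  13. ] -0.8 z [-18.5 -17.3]
42 722 y [-14.6  12.9] -0.9 z [-17.9 -16.7]
48 718 y [-15.1  12.9] -1.1 z [-17.4 -16.1]
54 802 y [-15.7  14. ] -0.9 z [-16.5 -14.7]
60 801 y [-17.  15.] -1.1 z [-10.2  -8.7]
66 628 y [-16.3  14.6] -0.8 z [-9.6 -8.4]
72 144 y [-15.7  14.1] -0.8 z [-8.7 -7.6]
xmax [72.98583017 73.51504709]
0
cam [ 265.   83. 1519.]
yellow few 5
red all x [502.1 629.3] y [-121.2  -70.7] cheek x [508.7 622. ] y [-121.8  -70.7] mid 565.4 -96.2 ztop 55.3 z floor [ 1  8 38 16  6 11  5  5 18 23]
blue all x [500.2 633.1] y [-47.6   4.1] cheek x [508.4 623.4] y [-47.7   3.8] mid 565.9 -21.9 ztop 56.1 z floor [ 10  66 137  87  25   8   5  27  69  65]
green all x [501.5 633.5] y [27.8 79.4] cheek x [508.3 622.8] y [27.3 78.7] mid 565.5 53.0 ztop 56.3 z floor [  7  55 126 102  26   9   6  26  58  61]
```

View pics/w10.png

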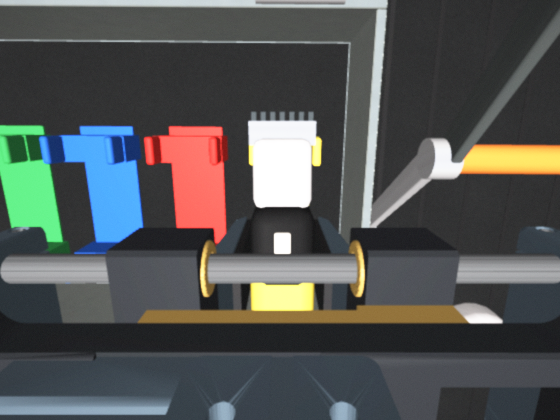

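View pics/t10.png

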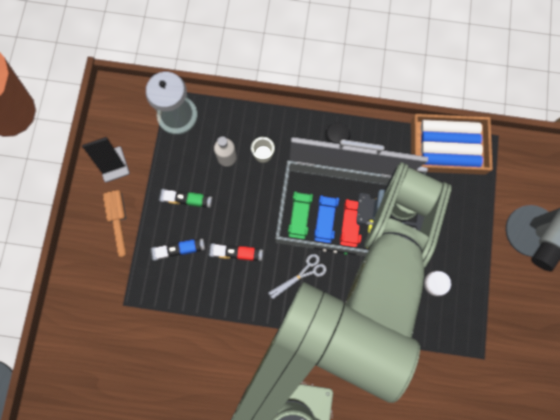

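The wrist view shows the yellow clipper over its cradle, with the cheeks at columns 252 and 318. It needs about 2 mm to the right and 2 mm forward, then lowering.

servo_tool --plan '[[[2.2,2.2,0,0,0,0,0],[2.2,2.2,0,0,0,0,0],[2.2,2.2,25,0,0,0,0],[2.2,2.2,45,0,0,0,0],[2.2,2.2,54,0,0,0,0],[2.2,2.2,60,0,0,0,0],[2.2,2.2,64,0,0,0,0],[2.2,2.2,66,0,0,0,0],[2.2,2.2,66,0,0,0,0]]]'

```text
time_s: 20.1
ee_pos: [566.3, -175.6, 44.2]
ee_rot: [180.0, -0.0, -0.0]
force: [0.5, -0.4, -2.3]
gripper_width: 34.0
```

```bash
python3 - <<'E'
from h import *
st=state();print(st['time_s'],st['ee_pos'],st['force'],st['gripper_width'],st['ee_rot'])
d=snap('wrist','w11')
E
```

```text
20.1 [ 566.32231978 -175.55682149   44.23419351] [ 0.50714679 -0.4437757  -2.29086325] 33.95032111114502 [ 1.79979914e+02 -4.53695712e-02 -1.11170928e-02]
```

View pics/w11.png

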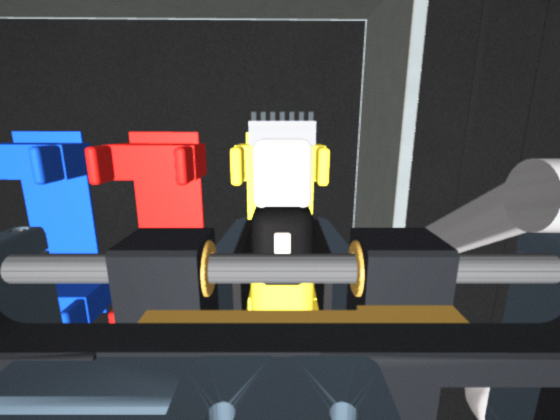

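servo_tool --plan '[[[0,-0.6,1,0,0,0,0],[0,-0.6,2,0,0,0,0],[0,-0.6,2.5,0,0,0,0],[0,-0.6,2.5,0,0,0,0]]]'

```text
time_s: 20.55
ee_pos: [566.3, -174.9, 42.6]
ee_rot: [180.0, -0.1, -0.0]
force: [-1.6, 0.8, 5.9]
gripper_width: 33.9
```

servo_tool --plan '[[[0,0,0,0,0,0,0.55],[0,0,0,0,0,0,0.55],[0,0,0,0,0,0,0.55],[0,0,-30,0,0,0,0.55],[0,0,-70,0,0,0,0.55],[0,0,-115,0,0,0,0.55],[-10,-40,-140,0,0,-0.14,0.65],[-25,-80,-160,0,0,-0.28,0.65],[-40,-120,-180,0,0,-0.42,0.65],[-55,-160,-195,0,0,-0.56,0.65],[-70,-200,-215,0,0,-0.7,0.65],[-90,-240,-235,0,0,-0.84,0.65],[-105,-275,-250,0,0,-0.98,0.65],[-116,-305,-257,0,0,-1.12,0.65],[-116,-325,-257,0,0,-1.26,0.65],[-116,-325,-257,0,0,-1.4,0.65],[-116,-325,-257,0,0,-1.54,0.65],[-116,-325,-257,0,0,-1.62,0.65],[-116,-325,-257,0,0,-1.62,0.65],[-116,-325,-257,0,0,-1.62,0.65]]]'

```text
time_s: 22.55
ee_pos: [450.0, 150.2, 298.2]
ee_rot: [-180.0, 0.0, 92.7]
force: [0.9, -0.4, 0.2]
gripper_width: 59.4
```

```bash
python3 - <<'E'
from h import *
from clip import clips
st=state();print(st['time_s'],st['ee_pos'],st['force'],st['gripper_width'],st['ee_rot'])
d=snap('wrist','w12');clips(d,st)
t=snap('top','t12'); clips(t,None)
print(rel([431,217,110],93.3))
E
```

```text
22.55 [450.02811106 150.1650235  298.22139565] [ 0.92228851 -0.37036073  0.20806514] 59.41700395925928 [-1.79994424e+02  5.89829426e-03  9.27047454e+01]
yellow none 0
red rect c [431.1 211.2] size [ 34.1 138.1] yaw 93.8 shell med [417.3 185.6  30.2] ztop 31.9
blue rect c [429.9 343.8] size [34.1 69.7] yaw -70.8 shell med [414.6 348.2  31.8] ztop 32.8
green rect c [564.7 345.2] size [34.5 68.1] yaw -90.8 shell med [572.5 357.4  32.9] ztop 34.2
yellow none 0
red none 0
blue rect c [418.8 381.4] size [ 34.  146.5] yaw 108.9 shell med [427.5 355.6  37.1] ztop 38.7
green rect c [566.8 385.7] size [ 36.4 145.1] yaw 90.9 shell med [566.2 355.9  37.7] ztop 38.9
([67.7, -15.8, 188.2], [-0.0001, 0.0001, -0.01])
```

View pics/t12.png

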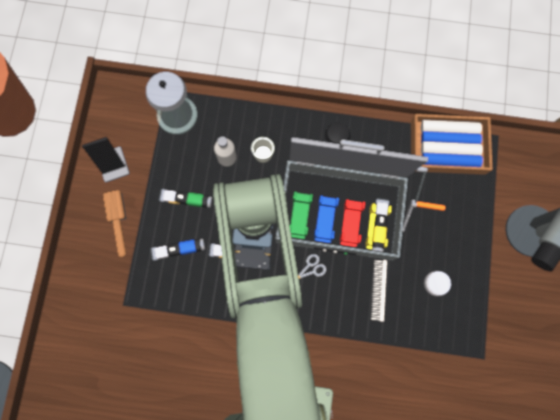

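View pics/w12.png

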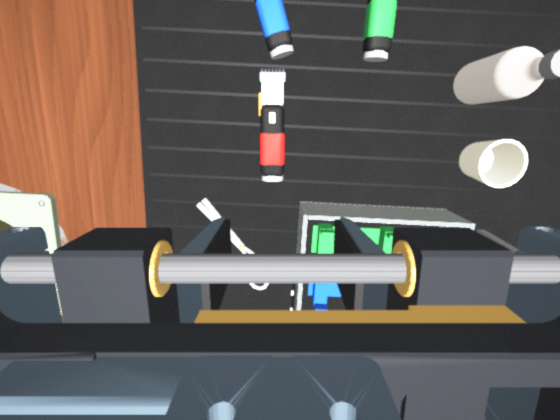

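servo_tool --plan '[[[30,-10,40,0,0,-0.012,0.65],[67,-16,85,0,0,-0.012,0.65],[68,-16,130,0,0,-0.012,0.65],[68,-16,175,0,0,-0.012,0.65],[68,-16,188,0,0,-0.012,0.65],[68,-16,225,0,0,-0.012,0.65],[68,-16,260,0,0,-0.012,0.65],[68,-16,280,0,0,-0.012,0.65],[68,-16,291,0,0,-0.012,0.65],[68,-16,291,0,0,-0.012,0.65],[68,-16,291,0,0,-0.012,0.65],[68,-16,291,0,0,-0.012,0],[68,-16,291,0,0,-0.012,0],[68,-16,291,0,0,-0.012,0],[68,-16,291,0,0,-0.012,0],[68,-16,291,0,0,-0.012,0]]]' --squeeze 30

```text
time_s: 24.25
ee_pos: [431.6, 217.7, 8.0]
ee_rot: [179.9, -0.0, 93.5]
force: [0.2, -0.1, 5.5]
gripper_width: 34.3
```

```bash
python3 - <<'E'
from h import *
from tip import tip
st=state();print(st['time_s'],st['ee_pos'],st['force'],st['gripper_width'],st['ee_rot'])
d=snap('wrist','w13'); tip(d)
print(rel([565.5,-99.6,110],0))
E
```

```text
24.25 [431.60862705 217.67394935   8.0498296 ] [ 0.17183534 -0.08352644  5.52426942] 34.304008263716995 [ 1.79880887e+02 -3.66098488e-02  9.35035121e+01]
30 733 y [-18.3  12.5] -2.6 z [-18.7 -17.2]
36 783 y [-18.2  12.9] -2.6 z [-18.4 -17.1]
42 761 y [-17.9  13.5] -1.9 z [-17.8 -16.4]
48 707 y [-14.7  13.4] -0.6 z [-17.2 -15.9]
54 754 y [-14.3  13. ] -0.6 z [-16.5 -15.3]
60 793 y [-16.5  15.2] -0.7 z [-15. -10.]
66 866 y [-16.4  15.2] -0.7 z [-9.2 -8.1]
72 326 y [-15.4  14.6] -0.1 z [-8.2 -7.1]
84 30 y [1.2 3.7] 2.4 z [-17.3 -10.7]
90 793 y [ 0.6 21. ] 10.1 z [-24.8 -19.6]
96 922 y [-2.5 21.1] 8.7 z [-25.2 -23.5]
xmax [109.39673642 109.9405755 ]
([-324.8, 114.5, -101.9], [0.001, -0.0021, 1.6319])
```

servo_tool --plan '[[[0,0,-30,0,0,0,0],[0,0,-65,0,0,0,0],[0,0,-105,0,0,0,0],[0,0,-127,0,0,0,0],[-25,9,-127,0,0,0.14,0],[-55,19,-127,0,0,0.28,0],[-90,31,-127,0,0,0.42,0],[-125,44,-127,0,0,0.56,0],[-160,56,-127,0,0,0.7,0],[-195,69,-127,0,0,0.84,0],[-230,81,-127,0,0,0.98,0],[-260,92,-127,0,0,1.12,0],[-285,100,-127,0,0,1.26,0],[-305,108,-127,0,0,1.4,0],[-320,113,-127,0,0,1.54,0],[-325,114.5,-115,0,0,1.632,0],[-325,114.5,-102,0,0,1.632,0],[-325,114.5,-102,0,0,1.632,0],[-325,114.5,-102,0,0,1.632,0]]]'

```text
time_s: 26.2
ee_pos: [563.9, -99.4, 108.5]
ee_rot: [-180.0, 0.1, 0.1]
force: [0.1, -0.5, -3.5]
gripper_width: 33.8
```

```bash
python3 - <<'E'
from h import *
from seats import seats
from tip import tip
st=state();print(st['time_s'],st['ee_pos'],st['force'],st['gripper_width'],st['ee_rot'])
d=snap('wrist','w14');seats(d,st);tip(d);
print(rel([565.5,-99.7,42.8],0))
E
```

```text
26.2 [563.94930021 -99.44812292 108.4855603 ] [ 0.14749955 -0.50312205 -3.47711299] 33.82736363038893 [-1.79967242e+02  1.37494023e-01  9.07307560e-02]
cam [630. -99. 279.]
yellow all x [539.4 625.4] y [-219.1 -147. ] cheek x [556.5 621.9] y [-196.4 -147.2] mid 589.2 -171.8 ztop 52.0 z floor [ 0  3 78 27 20 22 22 27 35 24]
red all x [598.3 621.8] y [-129.7  -72.7] cheek x [603.3 621.7] y [-124.2  -72.8] mid 612.5 -98.5 ztop 53.3 z floor [0 7 9 0 0 0 0 0 0 0]
blue all x [528.9 630.7] y [-49.5   2.4] cheek x [603.5 622.4] y [-49.4   1.7] mid 612.9 -23.9 ztop 53.3 z floor [  0   6 173  19  17   3   0   0  39   6]
green all x [526.8 630.5] y [25.2 76. ] cheek x [603.7 622.8] y [25.1 76.2] mid 613.2 50.7 ztop 53.0 z floor [   0   15 3117   43   36   37   32   36  930  103]
30 722 y [-18.1  12.7] -2.5 z [-18.6 -17.3]
36 790 y [-18.2  13.1] -2.5 z [-18.1 -16.9]
42 766 y [-16.8  13.5] -1.3 z [-17.5 -16.3]
48 710 y [-14.6  13.4] -0.6 z [-17.  -15.8]
54 771 y [-14.6  13.4] -0.6 z [-16.3 -15. ]
60 805 y [-16.5  15.4] -0.6 z [-14.1  -8.5]
66 741 y [-16.2  15.1] -0.6 z [-9.1 -8. ]
72 256 y [-15.3  14.6] -0.3 z [-8.1 -7. ]
xmax [74.41896316 75.0034372 ]
([1.0, 0.2, 66.4], [-0.0002, 0.0007, 0.0014])
```

View pics/w14.png

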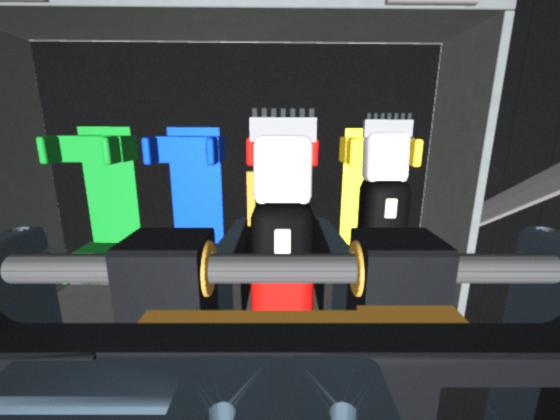

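servo_tool --plan '[[[1,0,0,0,0,0,0],[1,0,25,0,0,0,0],[1,0,45,0,0,0,0],[1,0,54,0,0,0,0],[1,0,60,0,0,0,0],[1,0,63,0,0,0,0],[1,0,65,0,0,0,0],[1,0,66.5,0,0,0,0],[1,0,66.5,0,0,0,0],[1,0,66.5,0,0,0,0]]]'

```text
time_s: 27.25
ee_pos: [566.1, -100.2, 43.2]
ee_rot: [180.0, -0.0, -0.0]
force: [-0.7, -0.0, -3.4]
gripper_width: 33.9
```

```bash
python3 - <<'E'
from h import *
st=state();print(st['time_s'],st['ee_pos'],st['force'],st['gripper_width'],st['ee_rot'])
d=snap('wrist','w15')
E
```

```text
27.25 [ 566.09602227 -100.1831248    43.23800547] [-0.69329401 -0.04111575 -3.437735  ] 33.930059696064475 [ 1.79986828e+02 -4.29965264e-02 -1.31387131e-02]
```

View pics/w15.png

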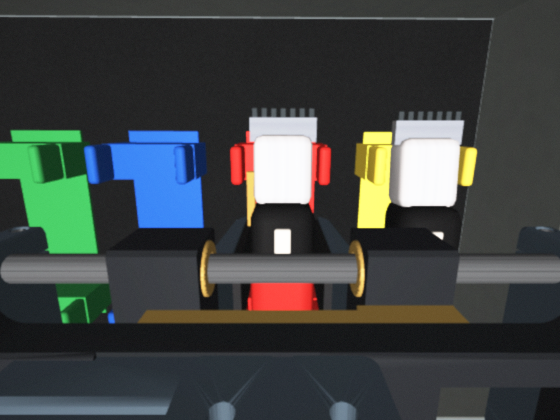

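servo_tool --plan '[[[0,0,1,0,0,0,0],[0,0,2,0,0,0,0],[0,0,2,0,0,0,0]]]'

```text
time_s: 27.6
ee_pos: [566.1, -100.2, 43.0]
ee_rot: [180.0, -0.1, -0.0]
force: [-3.5, 1.1, 10.5]
gripper_width: 33.7
```

```bash
python3 - <<'E'
from h import *
st=state();print(st['time_s'],st['ee_pos'],st['force'],st['gripper_width'],st['ee_rot'])
print(rel([500,300,330],100))
E
```

```text
27.6 [ 566.11604692 -100.15631203   43.04092542] [-3.46819463  1.13969316 10.52692953] 33.732954073255236 [ 1.79977541e+02 -7.77596078e-02 -1.07319504e-02]
([-65.8, -400.0, -287.2], [0.0015, -0.0007, -1.7455])
```

servo_tool --plan '[[[0,0,-1,0,0,0,0.55],[0,0,-1,0,0,0,0.55],[0,0,-1,0,0,0,0.55],[0,0,-30,0,0,0,0.55],[0,0,-70,0,0,0,0.55],[0,0,-115,0,0,0,0.55],[-5,-40,-140,0,0,-0.14,0.65],[-10,-85,-160,0,0,-0.28,0.65],[-20,-130,-180,0,0,-0.42,0.65],[-30,-175,-195,0,0,-0.56,0.65],[-40,-220,-215,0,0,-0.7,0.65],[-50,-265,-235,0,0,-0.84,0.65],[-60,-310,-255,0,0,-0.98,0.65],[-66,-350,-270,0,0,-1.12,0.65],[-66,-380,-287,0,0,-1.26,0.65],[-66,-400,-287,0,0,-1.4,0.65],[-66,-400,-287,0,0,-1.54,0.65],[-66,-400,-287,0,0,-1.66,0.65],[-66,-400,-287,0,0,-1.7455,0.65],[-66,-400,-287,0,0,-1.7455,0.65]]]'

```text
time_s: 29.6
ee_pos: [499.9, 300.0, 327.4]
ee_rot: [-180.0, 0.0, 100.0]
force: [0.5, 0.7, -0.0]
gripper_width: 59.4
```

```bash
python3 - <<'E'
from h import *
from clip import clips
st=state();print(st['time_s'],st['ee_pos'],st['force'],st['gripper_width'],st['ee_rot'])
d=snap('wrist','w16');clips(d,st)
t=snap('top','t16'); clips(t,None)
print(rel([416.5,381.6,110],109))
E
```

```text
29.6 [499.89841887 300.04709486 327.40781515] [ 0.54488446  0.67486455 -0.00678674] 59.378427599545546 [-1.79968273e+02  1.90928366e-02  9.99983462e+01]
yellow none 0
red none 0
blue rect c [418.7 376.2] size [ 33.8 137.9] yaw 109.4 shell med [415.8 349.6  32.4] ztop 33.4
green rect c [565.1 380.3] size [ 35.  137.4] yaw 90.9 shell med [554.4 355.5  32.7] ztop 33.9
yellow none 0
red none 0
blue none 0
green none 0
([94.8, -68.1, 217.6], [-0.0003, 0.0002, -0.1589])
```

View pics/w16.png

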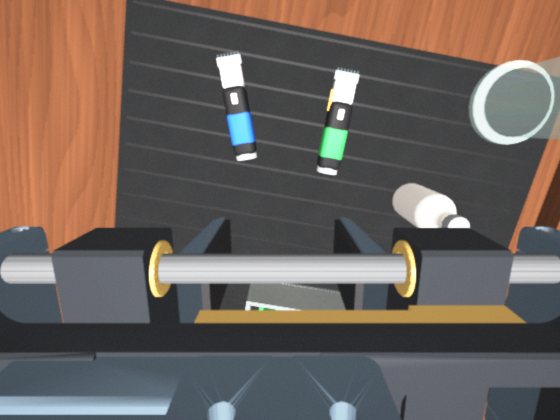

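View pics/t16.png

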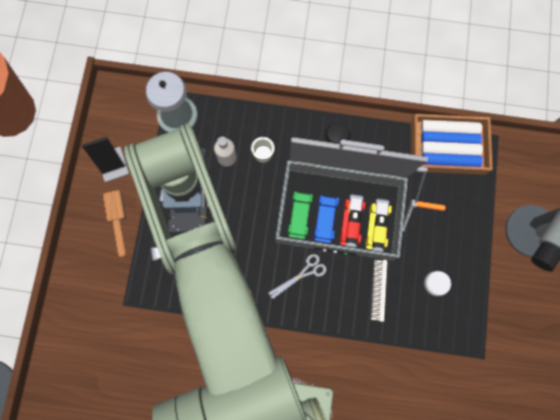

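servo_tool --plan '[[[35,-25,40,0,0,-0.08,0.65],[70,-50,80,0,0,-0.16,0.65],[95,-68,125,0,0,-0.16,0.65],[95,-68,170,0,0,-0.16,0.65],[95,-68,210,0,0,-0.16,0.65],[95,-68,250,0,0,-0.16,0.65],[95,-68,285,0,0,-0.16,0.65],[95,-68,310,0,0,-0.16,0.65],[95,-68,320,0,0,-0.16,0.65],[95,-68,320,0,0,-0.16,0.65],[95,-68,320,0,0,-0.16,0.65],[95,-68,320,0,0,-0.16,0],[95,-68,320,0,0,-0.16,0],[95,-68,320,0,0,-0.16,0],[95,-68,320,0,0,-0.16,0],[95,-68,320,0,0,-0.16,0]]]' --squeeze 30

```text
time_s: 31.3
ee_pos: [417.1, 382.1, 8.6]
ee_rot: [179.9, -0.0, 109.2]
force: [0.5, -0.4, 4.9]
gripper_width: 33.9
```

```bash
python3 - <<'E'
from h import *
from tip import tip
st=state();print(st['time_s'],st['ee_pos'],st['force'],st['gripper_width'],st['ee_rot'])
d=snap('wrist','w17'); tip(d)
print(rel([565.5,-24.6,110],0))
E
```

```text
31.3 [417.05645789 382.0995158    8.62928558] [ 0.53295234 -0.40160195  4.93964522] 33.93411843033035 [ 1.79901100e+02 -3.04802270e-02  1.09167306e+02]
30 655 y [-14.2  12.8] -0.5 z [-18.3 -16.9]
36 695 y [-14.6  13.2] -0.8 z [-17.8 -16.7]
42 707 y [-14.5  13.2] -0.7 z [-17.3 -15.9]
48 696 y [-14.4  13.1] -0.7 z [-16.5 -15.4]
54 714 y [-14.5  13. ] -0.9 z [-16.  -14.7]
60 821 y [-16.4  15. ] -0.7 z [-14.6 -10.8]
66 800 y [-16.8  15.2] -0.9 z [-8.7 -7.6]
72 403 y [-16.1  14.6] -0.8 z [-8.  -6.7]
xmax [75.9811939  76.54787709]
([-432.8, 6.9, -101.6], [0.0006, -0.0019, 1.9053])
```

servo_tool --plan '[[[0,0,-30,0,0,0,0],[0,0,-70,0,0,0,0],[0,0,-110,0,0,0,0],[-20,0,-130,0,0,0.13,0],[-50,1,-130,0,0,0.26,0],[-85,1.5,-130,0,0,0.4,0],[-120,2,-130,0,0,0.54,0],[-160,2.5,-130,0,0,0.68,0],[-200,3,-130,0,0,0.82,0],[-240,3.5,-130,0,0,0.96,0],[-280,4,-130,0,0,1.1,0],[-315,5,-130,0,0,1.24,0],[-350,5.5,-130,0,0,1.38,0],[-380,6,-130,0,0,1.52,0],[-405,6.5,-130,0,0,1.66,0],[-425,7,-130,0,0,1.8,0],[-433,7,-115,0,0,1.905,0],[-433,7,-102,0,0,1.905,0],[-433,7,-102,0,0,1.905,0],[-433,7,-102,0,0,1.905,0]]]'

```text
time_s: 33.35
ee_pos: [564.5, -24.4, 109.2]
ee_rot: [-180.0, 0.1, 0.1]
force: [0.5, 0.5, -1.6]
gripper_width: 33.8
```

```bash
python3 - <<'E'
from h import *
from seats import seats
from tip import tip
st=state();print(st['time_s'],st['ee_pos'],st['force'],st['gripper_width'],st['ee_rot'])
d=snap('wrist','w18');seats(d,st);tip(d);
print(rel([565.5,-24.6,43],0))
E
```

```text
33.35 [564.49944977 -24.37232795 109.21829061] [ 0.53495097  0.47306268 -1.636196  ] 33.83357115723397 [-1.79983260e+02  1.08598428e-01  1.37705915e-01]
cam [631. -24. 280.]
yellow all x [512.1 629.5] y [-224.6 -146.7] cheek x [512.4 621.4] y [-197.5 -147. ] mid 566.9 -172.3 ztop 68.9 z floor [  0  13 371  65  56  54  63  68  99  79]
red all x [530.4 630. ] y [-142.8  -72.1] cheek x [562.2 622.1] y [-123.3  -72.2] mid 592.2 -97.8 ztop 53.4 z floor [   0    4 1367   27   21   23   26   36  145   37]
blue all x [600.2 622.3] y [-54.9   2.5] cheek x [603.2 621.8] y [-49.1   2.4] mid 612.5 -23.3 ztop 53.6 z floor [ 0  9 14  0  0  0  0  0  0  0]
green all x [533.  630.4] y [25.6 75.5] cheek x [603.7 622.9] y [25.5 76.7] mid 613.3 51.1 ztop 53.4 z floor [   0   12 2702   33    9    0    0    0  921  151]
30 668 y [-14.4  12.8] -0.9 z [-18.  -16.9]
36 693 y [-14.8  13.1] -0.9 z [-17.7 -16.4]
42 701 y [-14.7  13. ] -0.8 z [-17.  -15.8]
48 696 y [-14.6  12.9] -0.8 z [-16.4 -15.2]
54 771 y [-15.2  12.9] -1.0 z [-15.6 -14.4]
60 791 y [-16.6  15. ] -0.8 z [-13.5  -8. ]
66 743 y [-16.8  15.1] -1.0 z [-8.5 -7.5]
72 260 y [-15.8  14.2] -1.0 z [-7.5 -6.4]
xmax [74.48824719 75.04378157]
([0.5, 0.3, 66.8], [-0.0001, 0.0004, 0.0023])
```

View pics/w18.png

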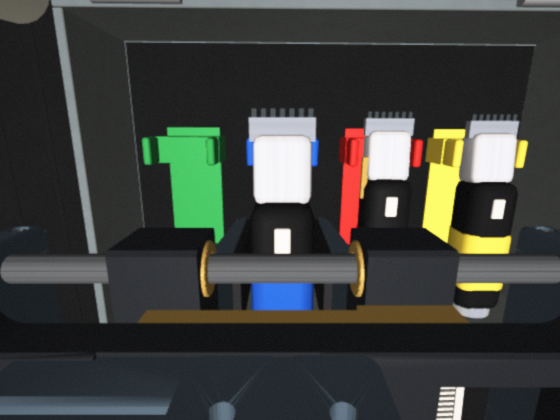

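servo_tool --plan '[[[0,0,25,0,0,-0.002,0],[0,0,45,0,0,-0.002,0],[0,0,54,0,0,-0.002,0],[0,0,60,0,0,-0.002,0],[0,0,63,0,0,-0.002,0],[0,0,65,0,0,-0.002,0],[0,0,66,0,0,-0.002,0],[0,0,67,0,0,-0.002,0],[0,0,68,0,0,-0.002,0],[0,0,68,0,0,-0.002,0],[0,0,68,0,0,-0.002,0]]]'

```text
time_s: 34.5
ee_pos: [565.7, -25.1, 43.6]
ee_rot: [180.0, -0.1, 0.1]
force: [-2.4, 0.1, 7.8]
gripper_width: 33.5
```

```bash
python3 - <<'E'
from h import *
st=state();print(st['time_s'],st['ee_pos'],st['force'],st['gripper_width'],st['ee_rot'])
d=snap('wrist','w19')
print(rel([565,300,330],90))
E
```

```text
34.5 [565.7012158  -25.07226962  43.6252625 ] [-2.4210917   0.1089579   7.77904941] 33.47004877497114 [ 1.79990217e+02 -9.54134360e-02  1.31307031e-01]
([0.5, -325.0, -286.4], [0.0015, -0.0012, -1.5685])
```

View pics/w19.png

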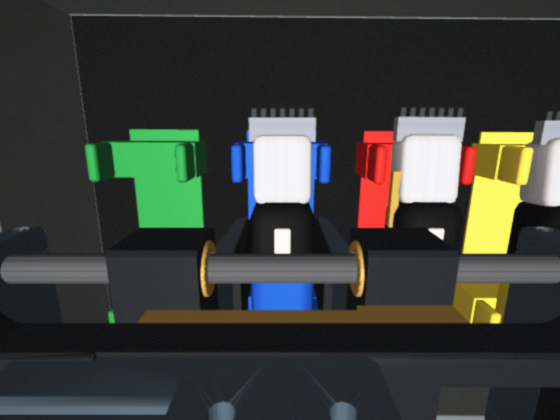

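servo_tool --plan '[[[0,0,-1,0,0,0,0.55],[0,0,-1,0,0,0,0.55],[0,0,-1,0,0,0,0.55],[0,0,-30,0,0,0,0.55],[0,0,-70,0,0,0,0.55],[0,0,-115,0,0,0,0.55],[0,-40,-140,0,0,-0.14,0.65],[-5,-80,-170,0,0,-0.28,0.65],[-5,-120,-195,0,0,-0.42,0.65],[-10,-160,-220,0,0,-0.56,0.65],[-10,-200,-245,0,0,-0.7,0.65],[-10,-240,-265,0,0,-0.84,0.65],[-10,-280,-285,0,0,-0.98,0.65],[-10,-310,-286,0,0,-1.12,0.65],[-10,-325,-286,0,0,-1.26,0.65],[-10,-325,-286,0,0,-1.4,0.65],[-10,-325,-286,0,0,-1.54,0.65],[-10,-325,-286,0,0,-1.585,0.65],[-10,-325,-286,0,0,-1.585,0.65]]]'

```text
time_s: 36.45
ee_pos: [554.4, 300.1, 327.4]
ee_rot: [-180.0, 0.0, 90.9]
force: [0.3, 0.6, -1.3]
gripper_width: 59.3
```

```bash
python3 - <<'E'
from h import *
from clip import clips
st=state();print(st['time_s'],st['ee_pos'],st['force'],st['gripper_width'],st['ee_rot'])
d=snap('wrist','w20');clips(d,st)
t=snap('top','t20')
print(rel([565,386.3,110],90.9))
E
```

```text
36.45 [554.44402818 300.05700675 327.43562977] [ 0.26388271  0.63799543 -1.29530736] 59.253840512631214 [-1.79973547e+02  2.10071651e-02  9.09451424e+01]
yellow none 0
red none 0
blue none 0
green rect c [565.  380.6] size [ 34.6 138.3] yaw 90.9 shell med [554.  353.8  32.6] ztop 33.8
([86.3, 11.9, 217.6], [-0.0003, 0.0003, -0.0004])
```

View pics/t20.png

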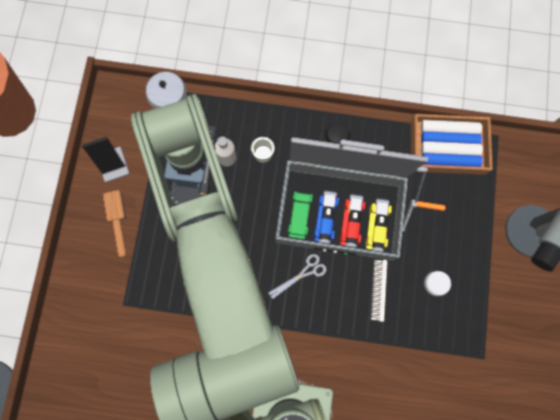

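servo_tool --plan '[[[45,6,40,0,0,0,0.65],[86,12,80,0,0,0,0.65],[86,12,125,0,0,0,0.65],[86,12,170,0,0,0,0.65],[86,12,210,0,0,0,0.65],[86,12,250,0,0,0,0.65],[86,12,285,0,0,0,0.65],[86,12,310,0,0,0,0.65],[86,12,320,0,0,0,0.65],[86,12,320,0,0,0,0.65],[86,12,320,0,0,0,0.65],[86,12,320,0,0,0,0],[86,12,320,0,0,0,0],[86,12,320,0,0,0,0],[86,12,320,0,0,0,0],[86,12,320,0,0,0,0]]]' --squeeze 30

```text
time_s: 38.15
ee_pos: [565.8, 386.5, 8.8]
ee_rot: [179.9, -0.1, 91.0]
force: [0.6, -0.2, 3.7]
gripper_width: 33.8
```

```bash
python3 - <<'E'
from h import *
from tip import tip
st=state();print(st['time_s'],st['ee_pos'],st['force'],st['gripper_width'],st['ee_rot'])
d=snap('wrist','w21'); tip(d)
print(rel([565,50.4,110],0))
E
```

```text
38.15 [565.75864185 386.46446001   8.81415364] [ 0.64492945 -0.23663445  3.68681657] 33.80846467099018 [ 1.79893969e+02 -5.00536251e-02  9.09515729e+01]
30 738 y [-18.3  12.6] -2.6 z [-18.1 -16.7]
36 760 y [-18.1  13. ] -2.4 z [-17.6 -16.3]
42 765 y [-17.8  13. ] -2.0 z [-17.1 -15.8]
48 717 y [-14.8  13.4] -0.7 z [-16.4 -15.2]
54 745 y [-14.7  13.3] -0.6 z [-15.9 -14.6]
60 779 y [-16.1  15.3] -0.4 z [-14.5 -11.1]
66 869 y [-16.6  15.4] -0.7 z [-8.4 -7.4]
72 402 y [-15.7  14.9] -0.5 z [-7.8 -6.5]
xmax [76.26831923 76.85508416]
([-335.9, -6.1, -101.5], [0.0007, -0.0021, 1.5874])
```

servo_tool --plan '[[[0,0,-30,0,0,0,0],[0,0,-70,0,0,0,0],[0,0,-110,0,0,0,0],[-15,0,-130,0,0,0.13,0],[-40,-1,-130,0,0,0.26,0],[-70,-1.5,-130,0,0,0.4,0],[-100,-2,-130,0,0,0.54,0],[-135,-2.5,-130,0,0,0.68,0],[-170,-3,-130,0,0,0.82,0],[-205,-4,-130,0,0,0.96,0],[-240,-5,-130,0,0,1.1,0],[-270,-5.5,-130,0,0,1.24,0],[-300,-6,-130,0,0,1.38,0],[-325,-6,-130,0,0,1.52,0],[-336,-6,-115,0,0,1.587,0],[-336,-6,-102,0,0,1.587,0],[-336,-6,-102,0,0,1.587,0],[-336,-6,-102,0,0,1.587,0]]]'

```text
time_s: 40.0
ee_pos: [564.2, 50.9, 109.2]
ee_rot: [-180.0, 0.1, 0.1]
force: [-0.4, 0.1, -0.9]
gripper_width: 33.8
```

```bash
python3 - <<'E'
from h import *
from seats import seats
from tip import tip
st=state();print(st['time_s'],st['ee_pos'],st['force'],st['gripper_width'],st['ee_rot'])
d=snap('wrist','w22');seats(d,st);tip(d);
E
```

```text
40.0 [564.19349575  50.85704958 109.19892548] [-0.43096372  0.09214381 -0.93880657] 33.82728530475907 [-1.79991855e+02  9.15137641e-02  1.14412761e-01]
cam [630.  52. 280.]
yellow all x [525.8 629.4] y [-184.3 -113.2] cheek x [562.6 621.8] y [-149.5 -112.9] mid 592.2 -131.2 ztop 52.8 z floor [  0   5 192  11  27  23  99 108 132 143]
red all x [514.1 630. ] y [-121.8  -71.8] cheek x [513.9 621.7] y [-122.1  -72.1] mid 567.8 -97.1 ztop 69.3 z floor [   0    8 2301   87   51   55   61   62  107   85]
blue all x [530.  630.6] y [-68.3   2.9] cheek x [562.5 622.8] y [-48.4   2.8] mid 592.6 -22.8 ztop 53.4 z floor [   0   10 1425   33   21   17   28   45  127   38]
green all x [600.3 622.7] y [20.3 77.5] cheek x [604.1 622.2] y [26.1 77.4] mid 613.2 51.8 ztop 53.6 z floor [0 0 1 0 0 0 0 0 1 0]
30 727 y [-17.9  12.7] -2.4 z [-17.8 -16.6]
36 775 y [-18.1  13.1] -2.2 z [-17.5 -16.1]
42 753 y [-17.3  13.5] -1.5 z [-16.9 -15.6]
48 709 y [-14.7  13.5] -0.6 z [-16.2 -15. ]
54 766 y [-14.6  13.5] -0.4 z [-15.6 -14.4]
60 791 y [-16.4  15.5] -0.4 z [-13.7  -7.9]
66 775 y [-16.4  15.6] -0.5 z [-8.5 -7.3]
72 288 y [-15.3  14.6] -0.3 z [-7.4 -6.3]
xmax [74.92004744 75.53041047]
```

View pics/w22.png

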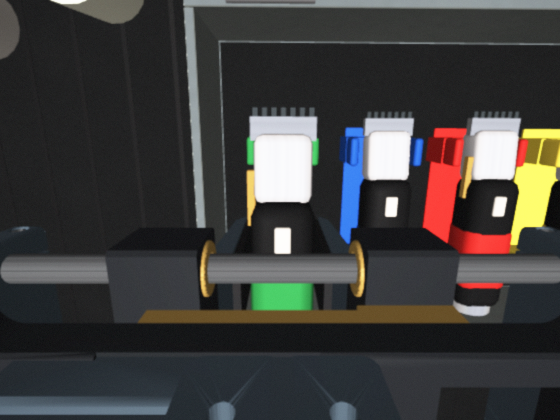

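servo_tool --plan '[[[0,-0.8,25,0,0,-0.002,0],[0,-0.8,45,0,0,-0.002,0],[0,-0.8,54,0,0,-0.002,0],[0,-0.8,60,0,0,-0.002,0],[0,-0.8,63,0,0,-0.002,0],[0,-0.8,65,0,0,-0.002,0],[0,-0.8,66,0,0,-0.002,0],[0,-0.8,67,0,0,-0.002,0],[0,-0.8,68,0,0,-0.002,0],[0,-0.8,68,0,0,-0.002,0],[0,-0.8,68,0,0,-0.002,0]]]'

```text
time_s: 41.15
ee_pos: [565.1, 50.9, 43.8]
ee_rot: [-180.0, -0.1, 0.1]
force: [-2.6, 0.1, 7.7]
gripper_width: 34.2
```

```bash
python3 - <<'E'
from h import *
st=state();print(st['time_s'],st['ee_pos'],st['force'],st['gripper_width'],st['ee_rot'])
d=snap('wrist','w23')
E
```

```text
41.15 [565.12533565  50.91762959  43.78287805] [-2.58308284  0.13616117  7.73015797] 34.198869628056244 [-1.79993988e+02 -1.10351888e-01  1.27525436e-01]
```

View pics/w23.png

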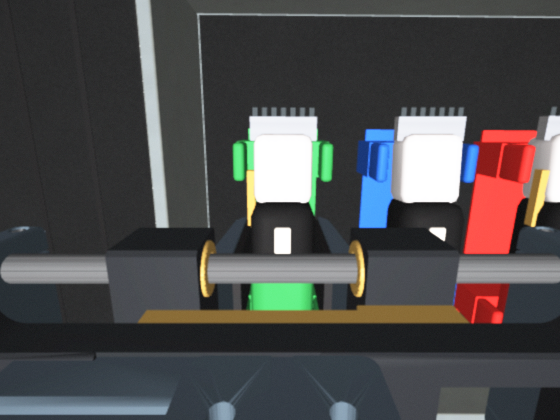

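servo_tool --plan '[[[0,0,-1,0,0,0,0.5],[0,0,-1,0,0,0,0.5],[0,0,-1,0,0,0,0.5],[0,0,-30,0,0,0,0.5],[0,0,-70,0,0,0,0.5],[0,0,-115,0,0,0,0.5],[0,20,-160,0,0,-0.14,0.5],[-10,50,-195,0,0,-0.28,0.5],[-10,80,-230,0,0,-0.42,0.5],[-15,110,-260,0,0,-0.56,0.5],[-20,140,-290,0,0,-0.7,0.5],[-25,170,-320,0,0,-0.84,0.5],[-25,191,-345,0,0,-0.98,0.4],[-25,191,-356,0,0,-1.12,0.4],[-25,191,-356,0,0,-1.26,0.4],[-25,191,-356,0,0,-1.4,0.4],[-25,191,-356,0,0,-1.54,0.4],[-25,191,-356,0,0,-1.573,0.4],[-25,191,-356,0,0,-1.573,0.4]]]'

```text
time_s: 43.1
ee_pos: [540.1, -140.2, 397.6]
ee_rot: [-180.0, -0.0, 90.2]
force: [-0.0, -0.5, -0.4]
gripper_width: 36.5
```

```bash
python3 - <<'E'
from h import *
st=state();print(st['time_s'],st['ee_pos'],st['force'],st['gripper_width'],st['ee_rot'])
d=snap('wrist','w24');W=cloud(d,st)
for y,k in zip((-174,-99,-24,51),'yrbg'):
    for a,b in ((492,506),(512,545),(548,580),(585,606),(608,628)):
        m=(abs(W[...,1]-y)<9)&(W[...,0]>a)&(W[...,0]<b); q=W[m][:,2]; print(k,a,b,len(q),np.percentile(q,[10,50,90]).round(1) if len(q) else '')
    m=(abs(W[...,1]-y)<24)&(W[...,0]>512)&(W[...,0]<545)&(W[...,2]>58); q=W[m]; print('y ext',q[:,1].min(),q[:,1].max())
t=snap('top','t24')
E
```

```text
43.1 [ 540.05196618 -140.18201494  397.57755033] [-0.04878447 -0.4920236  -0.38521616] 36.47929064714907 [-1.79979339e+02 -1.09687356e-03  9.02468947e+01]
y 492 506 90 [66.3 68.  69.5]
y 512 545 219 [68.3 69.4 70.6]
y 548 580 209 [67.9 69.2 70.5]
y 585 606 127 [59.6 61.2 68. ]
y 608 628 389 [ 58.2 478.4 482.9]
y ext -192.29184996100835 -150.01706486552
r 492 506 2088 [484.3 499.1 500.6]
r 512 545 3144 [482.7 492.7 500.1]
r 548 580 5323 [484.4 496.8 500.4]
r 585 606 1137 [ 67.2 492.2 493.7]
r 608 628 1400 [476.1 484.4 491.8]
y ext -122.99763843772242 -83.07903232693079
b 492 506 109 [65.8 68.1 69.3]
b 512 545 277 [68.3 69.4 70.5]
b 548 580 252 [67.7 68.9 70.6]
b 585 606 163 [59.6 61.2 68.3]
b 608 628 149 [56.7 58.8 60.2]
y ext -42.1859827917152 -8.110211320093129
g 492 506 125 [66.1 67.8 69.5]
g 512 545 290 [68.  69.3 70.6]
g 548 580 296 [67.7 68.8 70.2]
g 585 606 180 [59.5 61.4 68.1]
g 608 628 166 [56.7 58.8 60.3]
y ext 33.37262983992457 68.23621590836515
```

View pics/w24.png

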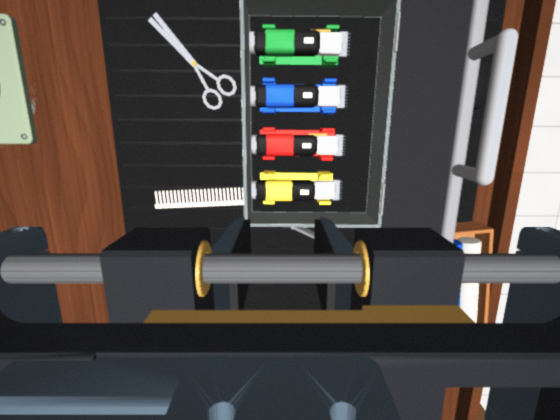

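View pics/t24.png

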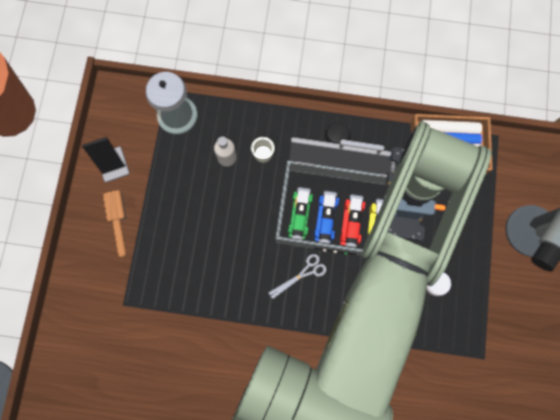

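```bash
python3 -c "
from h import *
print(rel([616.5,-303.5,200],90),rel([616.5,-303.5,121],90))"
```

```text
([-163.6, 75.9, 197.6], [-0.0003, 0.0, 0.0036]) ([-163.6, 75.9, 276.6], [-0.0003, 0.0, 0.0036])
```

servo_tool --plan '[[[-45,10,0,0,0,0.004,0.4],[-90,20,20,0,0,0.004,0.4],[-130,40,50,0,0,0.004,0.4],[-163,60,90,0,0,0.004,0.4],[-163,77,130,0,0,0.004,0.4],[-163,77,170,0,0,0.004,0.4],[-163,77,198,0,0,0.004,0.4],[-163,77,198,0,0,0.004,0.4],[-163,77,230,0,0,0.004,0.4],[-163,77,255,0,0,0.004,0.4],[-163,77,270,0,0,0.004,0.4],[-163,77,276,0,0,0.004,0.4],[-163,77,276,0,0,0.004,0.4],[-163,77,276,0,0,0.004,0.4]]]'

```text
time_s: 44.6
ee_pos: [618.8, -303.4, 123.9]
ee_rot: [179.8, 0.1, 90.0]
force: [0.6, -0.2, 0.4]
gripper_width: 36.2
```

```bash
python3 - <<'E'
from h import *
st=state();print(st['time_s'],st['ee_pos'],st['force'],st['gripper_width'],st['ee_rot'])
d=snap('wrist','w25')
E
```

```text
44.6 [ 618.82289    -303.35443401  123.86707022] [ 0.64599762 -0.21471279  0.44804023] 36.22330272427834 [1.79828591e+02 9.32369279e-02 9.00219810e+01]
```

View pics/w25.png

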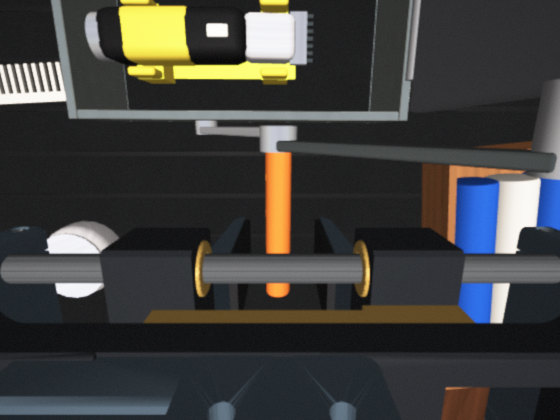

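servo_tool --plan '[[[0,0,0,0,0,0,0],[0,0,0,0,0,0,0],[0,0,0,0,0,0,0],[0,0,0,0,0,0,0],[0,0,0,0,0,0,0],[0,3,2,0,0,0,0],[0,6,4,0,0,0,0],[0,8,5.5,0,0,0,0],[0,10,7.3,0,0,0,0],[0,12,9,0,0,0,0],[0,14,10.8,0,0,0,0],[0,16,12.5,0,0,0,0],[0,18,14.5,0,0,0,0],[0,18,14.5,0,0,0,0]]]' --squeeze 35

```text
time_s: 46.05
ee_pos: [635.3, -302.9, 106.5]
ee_rot: [-179.9, -0.0, 90.0]
force: [-5.2, -2.0, -1.4]
gripper_width: 12.2
```

```bash
python3 - <<'E'
from h import *
st=state();print(st['time_s'],st['ee_pos'],st['force'],st['gripper_width'],st['ee_rot'])
x,z=st['ee_pos'][0],st['ee_pos'][2]+19
print(x,z,np.hypot(x-562.5,z-53),np.degrees(np.arctan2(z-53,x-562.5)))
E
```

```text
46.05 [ 635.28774292 -302.93900225  106.53783209] [-5.23899896 -1.95248963 -1.43883985] 12.151187251443124 [-1.79895479e+02 -3.40823837e-03  9.00329216e+01]
635.2877429182372 125.5378320918326 102.76085151318225 44.901470739118594
```

servo_tool --plan '[[[0,2,2,0,0,0,0],[0,3.8,4,0,0,0,0],[0,5.5,6,0,0,0,0],[0,7.2,8,0,0,0,0],[0,9,10,0,0,0,0],[0,10.5,12.3,0,0,0,0],[0,12,14.5,0,0,0,0],[0,13.6,16.7,0,0,0,0],[0,13.6,16.7,0,0,0,0],[0,13.6,16.7,0,0,0,0]]]'

```text
time_s: 47.05
ee_pos: [647.5, -303.0, 89.9]
ee_rot: [-179.7, -0.0, 90.0]
force: [-6.2, -2.3, 1.3]
gripper_width: 12.3
```

```bash
python3 - <<'E'
from h import *
st=state();print(st['time_s'],st['ee_pos'],st['force'],st['gripper_width'],st['ee_rot'])
x,z=st['ee_pos'][0],st['ee_pos'][2]+19
print(x,z,np.hypot(x-562.5,z-53),np.degrees(np.arctan2(z-53,x-562.5)))
E
```

```text
47.05 [ 647.46248882 -302.99546936   89.85444993] [-6.2072841  -2.2532432   1.27977472] 12.256611005166388 [-1.79736203e+02 -1.98552469e-02  9.00318260e+01]
647.4624888175287 108.85444992597843 101.6776479006193 33.32097102182141
```

servo_tool --plan '[[[0,0,0,0,0,0,0.35],[0,0,0,0,0,0,0.35],[0,0,0,0,0,0,0.35],[0,0,-30,0,0,0,0.35],[0,0,-70,0,0,0,0.35],[0,-15,-110,0,0,0,0.35],[0,-40,-150,0,0,0,0.35],[0,-65,-190,0,0,0,0.35],[25,-85,-230,0,0,0,0.35],[60,-100,-265,0,0,0,0.35],[95,-107,-300,0,0,0,0.35],[130,-107,-310,0,0,0,0.35],[160,-107,-310,0,0,0,0.35],[160,-107,-310,0,0,0,0.35],[160,-107,-310,0,0,0,0.35]]]'

```text
time_s: 48.55
ee_pos: [542.7, -142.4, 401.0]
ee_rot: [179.9, 0.0, 90.1]
force: [0.2, -0.6, -0.4]
gripper_width: 32.0
```

```bash
python3 - <<'E'
from h import *
st=state();print(st['time_s'],st['ee_pos'],st['force'],st['gripper_width'],st['ee_rot'])
d=snap('wrist','w26');W=cloud(d,st);np.savez('w26.npz',**d,ee_pos=st['ee_pos'],ee_rot=st['ee_rot'])
for v in range(40,190,10):
    u=np.arange(420,560); q=W[v,u]; k=(q[:,2]>300)&(q[:,2]<420)
    if k.sum(): print(v,u[k].min(),u[k].max(),k.sum(),np.percentile(q[k],[5,50,95],axis=0).round(0).tolist())
s=snap('scene','s26')
E
```

```text
48.55 [ 542.66452495 -142.3806308   401.0247715 ] [ 0.18435311 -0.5980375  -0.42487363] 32.02357244352246 [1.79917929e+02 4.54695741e-02 9.01210683e+01]
40 424 457 34 [[646.0, -20.0, 301.0], [652.0, -19.0, 346.0], [659.0, -8.0, 349.0]]
50 424 455 32 [[646.0, -26.0, 304.0], [652.0, -25.0, 346.0], [655.0, -16.0, 350.0]]
60 422 454 33 [[646.0, -32.0, 302.0], [654.0, -31.0, 346.0], [661.0, -22.0, 349.0]]
70 422 453 32 [[646.0, -38.0, 303.0], [653.0, -37.0, 345.0], [661.0, -30.0, 350.0]]
80 420 451 32 [[646.0, -44.0, 302.0], [653.0, -43.0, 345.0], [661.0, -37.0, 349.0]]
90 420 450 31 [[646.0, -50.0, 302.0], [653.0, -50.0, 346.0], [661.0, -45.0, 350.0]]
100 420 449 30 [[646.0, -57.0, 303.0], [653.0, -57.0, 347.0], [661.0, -53.0, 350.0]]
110 420 447 28 [[646.0, -63.0, 303.0], [653.0, -63.0, 347.0], [661.0, -61.0, 349.0]]
120 420 446 26 [[646.0, -70.0, 304.0], [651.0, -70.0, 347.0], [661.0, -69.0, 350.0]]
130 420 445 26 [[646.0, -77.0, 304.0], [651.0, -77.0, 347.0], [661.0, -77.0, 350.0]]
140 420 444 25 [[646.0, -85.0, 304.0], [651.0, -83.0, 347.0], [661.0, -83.0, 349.0]]
150 420 442 23 [[646.0, -93.0, 304.0], [651.0, -90.0, 348.0], [661.0, -90.0, 350.0]]
160 420 441 22 [[645.0, -102.0, 305.0], [650.0, -97.0, 348.0], [661.0, -97.0, 350.0]]
170 420 440 21 [[646.0, -107.0, 333.0], [649.0, -105.0, 348.0], [655.0, -104.0, 350.0]]
180 420 431 7 [[651.0, -119.0, 303.0], [662.0, -119.0, 305.0], [665.0, -112.0, 345.0]]
```

View pics/w26.png

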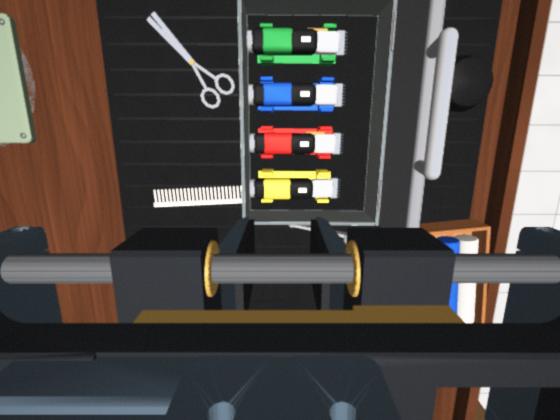

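View pics/s26.png

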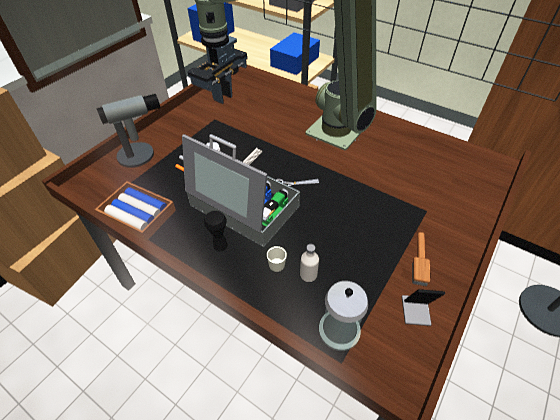

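servo_tool --plan '[[[30,35,-5,0,0,0,0.4],[60,70,-5,0,0,0,0.4],[82,105,-5,0,0,0,0.4],[82,111,-5,0,0,0,0.4],[82,111,-5,0,0,0,0.4],[82,111,20,0,0,0,0.4],[82,111,45,0,0,0,0.4],[82,111,65,0,0,0,0.4],[82,111,75,0,0,0,0.4],[82,111,75,0,0,0,0.4],[82,111,75,0,0,0,0.4]]]'

```text
time_s: 49.75
ee_pos: [653.2, -61.6, 327.0]
ee_rot: [179.9, 0.0, 90.0]
force: [0.6, 0.1, 0.5]
gripper_width: 36.5
```

```bash
python3 - <<'E'
from h import *
st=state();print(st['time_s'],st['ee_pos'],st['force'],st['gripper_width'],st['ee_rot'])
d=snap('wrist','w27')
E
```

```text
49.75 [653.21342791 -61.64347956 326.95606165] [0.55719218 0.1365457  0.47555021] 36.53608933178264 [1.79896346e+02 2.41715718e-02 8.99670784e+01]
```

View pics/w27.png

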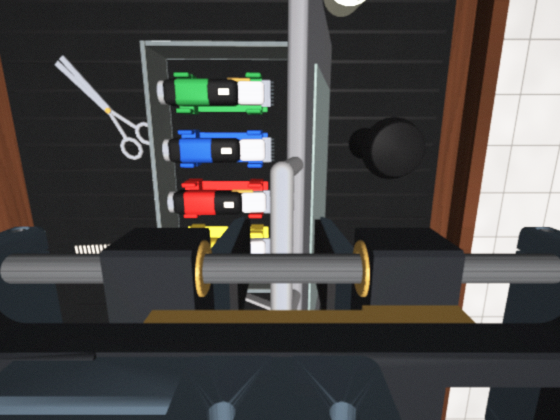

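servo_tool --plan '[[[0,0,0,0,0,0,0],[0,0,0,0,0,0,0],[0,0,0,0,0,0,0],[0,0,0,0,0,0,0],[0,0,0,0,0,0,0]]]' --squeeze 30

```text
time_s: 50.3
ee_pos: [653.2, -60.7, 326.0]
ee_rot: [180.0, 0.0, 90.0]
force: [-1.1, 0.9, 1.6]
gripper_width: 10.9
```

```bash
python3 - <<'E'
from h import *
st=state();print(st['time_s'],st['ee_pos'],st['force'],st['gripper_width'],st['ee_rot'])
x=st['ee_pos'][0]; a0=np.arccos((702.9-x)/265); print('bar ang',a0, 'th',a0-.015,'z bar',83+265*np.sin(a0))
rows=[]
for a in np.arange(a0-0.05,0.75,-0.05): rows.append([round(265*(np.cos(a0)-np.cos(a)),1), round(265*(np.sin(a0)-np.sin(a)),1)])
print(rows)
b0=rows[-1]
E
```

```text
50.3 [653.16016582 -60.73864421 325.99483131] [-1.12509721  0.92305877  1.58505773] 10.903437764393564 [1.79993751e+02 5.96078650e-03 9.00176687e+01]
bar ang 1.3819788835256404 th 1.3669788835256405 z bar 343.29012446815847
[[np.float64(-12.9), np.float64(2.8)], [np.float64(-25.7), np.float64(6.3)], [np.float64(-38.3), np.float64(10.4)], [np.float64(-50.7), np.float64(15.1)], [np.float64(-62.9), np.float64(20.4)], [np.float64(-74.7), np.float64(26.3)], [np.float64(-86.2), np.float64(32.8)], [np.float64(-97.4), np.float64(39.9)], [np.float64(-108.3), np.float64(47.5)], [np.float64(-118.7), np.float64(55.7)], [np.float64(-128.7), np.float64(64.4)], [np.float64(-138.3), np.float64(73.5)]]
```

servo_tool --plan '[[[0,-6,1.3,0,0,0,0],[0,-13,2.8,0,0,0,0],[0,-25.7,6.3,0,0,0,0],[0,-38.3,10.4,0,0,0,0],[0,-50.7,15,0,0,0,0],[0,-63,20.4,0,0,0,0],[0,-74.7,26.3,0,0,0,0],[0,-86,32.8,0,0,0,0],[0,-97.4,40,0,0,0,0],[0,-108.3,47.5,0,0,0,0],[0,-118.7,55.7,0,0,0,0],[0,-128.7,64.4,0,0,0,0],[0,-138.3,73.5,0,0,0,0],[0,-138.3,73.5,0,0,0,0]]]'

```text
time_s: 51.7
ee_pos: [512.7, -59.8, 250.4]
ee_rot: [-179.8, -0.1, 90.0]
force: [-0.1, 3.6, -4.0]
gripper_width: 11.0
```

```bash
python3 - <<'E'
from h import *
st=state();print(st['time_s'],st['ee_pos'],st['force'],st['gripper_width'],st['ee_rot'])
x=st['ee_pos'][0]; a0=np.arccos((702.9-x)/265); print('bar ang',a0, 'z bar',83+265*np.sin(a0), 'grasp z', st['ee_pos'][2]+19)
print([[float(round(265*(np.cos(a0)-np.cos(a)),1)), float(round(265*(np.sin(a0)-np.sin(a)),1))] for a in list(np.arange(a0-0.05,0.02,-0.05))+[0.015]])
E
```

```text
51.7 [512.70444609 -59.84119877 250.38869629] [-0.07306802  3.55104989 -4.02348982] 11.04807337794674 [-1.79795298e+02 -1.25268401e-01  9.00138937e+01]
bar ang 0.7702751923055755 z bar 267.5281855758143 grasp z 269.38869628516596
[[-9.0, 9.7], [-17.5, 19.9], [-25.4, 30.5], [-32.9, 41.5], [-39.7, 52.8], [-46.0, 64.4], [-51.7, 76.4], [-56.8, 88.6], [-61.3, 101.1], [-65.2, 113.8], [-68.4, 126.6], [-71.0, 139.6], [-72.9, 152.7], [-74.2, 165.9], [-74.7, 179.2], [-74.8, 180.6]]
```

servo_tool --plan '[[[0,-9,9.7,0,0,0,0],[0,-17.5,20,0,0,0,0],[0,-25.4,30.5,0,0,0,0],[0,-33,41.5,0,0,0,0],[0,-39.7,52.8,0,0,0,0],[0,-46,64.4,0,0,0,0],[0,-51.7,76.4,0,0,0,0],[0,-57,88.6,0,0,0,0],[0,-61.3,101,0,0,0,0],[0,-65.2,114,0,0,0,0],[0,-68.4,126.6,0,0,0,0],[0,-71,139.6,0,0,0,0],[0,-73,152.7,0,0,0,0],[0,-74.2,163,0,0,0,0],[0,-74.7,172,0,0,0,0],[0,-74.8,177,0,0,0,0],[0,-74.8,180,0,0,0,0],[0,-74.8,181.5,0,0,0,0],[0,-74.8,181.5,0,0,0,0]]]'

```text
time_s: 53.6
ee_pos: [438.2, -59.6, 69.9]
ee_rot: [-179.7, -0.1, 90.0]
force: [-2.0, 5.7, -2.8]
gripper_width: 11.2
```

```bash
python3 - <<'E'
from h import *
st=state();print(st['time_s'],st['ee_pos'],st['force'],st['gripper_width'],st['ee_rot'])
s=snap('scene','s28')
E
```

```text
53.6 [438.18156048 -59.61498037  69.87843809] [-2.02192842  5.66554453 -2.800924  ] 11.22502362161327 [-1.79725933e+02 -1.49737593e-01  8.99681262e+01]
```

View pics/s28.png

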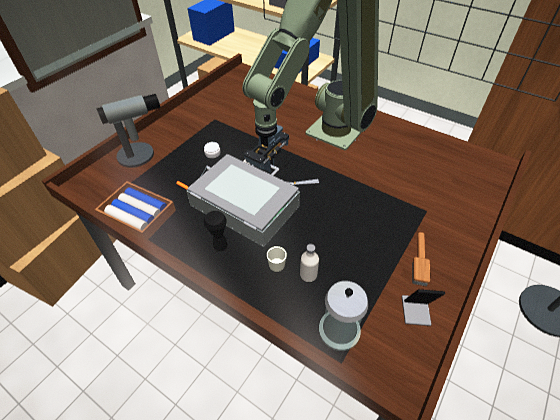

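servo_tool --plan '[[[0,0,1,0,0,0,0],[0,0,2,0,0,0,0],[0,0,3,0,0,0,0],[0,0,3,0,0,0,0]]]'

```text
time_s: 54.05
ee_pos: [438.1, -59.6, 67.0]
ee_rot: [-179.7, -0.1, 90.0]
force: [-2.2, 5.9, -2.5]
gripper_width: 11.2
```

```bash
python3 - <<'E'
from h import *
st=state();print(st['time_s'],st['ee_pos'],st['force'],st['gripper_width'],st['ee_rot'])
E
```

```text
54.05 [438.07978633 -59.62769303  66.99714115] [-2.16421791  5.85930187 -2.52583799] 11.176787236360163 [-1.79721549e+02 -1.48060071e-01  8.99664923e+01]
```

servo_tool --plan '[[[0,0,1,0,0,0,0],[0,0,2,0,0,0,0],[0,0,3,0,0,0,0],[0,0,3,0,0,0,0]]]'

```text
time_s: 54.45
ee_pos: [438.1, -59.6, 66.0]
ee_rot: [-179.7, -0.1, 90.0]
force: [-6.2, 7.2, 15.7]
gripper_width: 11.1
```

```bash
python3 - <<'E'
from h import *
st=state();print(st['time_s'],st['ee_pos'],st['force'],st['gripper_width'],st['ee_rot'])
E
```

```text
54.45 [438.10547538 -59.64157923  65.95188263] [-6.18167287  7.20302217 15.65917404] 11.050067980267555 [-1.79746056e+02 -1.40809429e-01  8.99673257e+01]
```

servo_tool --plan '[[[0,0,-2,0,0,0,0],[0,0,-2,0,0,0,0.35],[0,0,-2,0,0,0,0.35],[0,0,-2,0,0,0,0.35],[0,0,-2,0,0,0,0.35],[0,0,-25,0,0,0,0.35],[0,0,-65,0,0,0,0.35],[0,0,-110,0,0,0,0.35],[0,0,-160,0,0,0,0.35],[-40,35,-200,0,0,0,0.35],[-75,70,-240,0,0,0,0.35],[-80,100,-280,0,0,0,0.35],[-80,100,-330,0,0,0,0.35],[-80,100,-333,0,0,0,0.35],[-80,100,-333,0,0,0,0.35]]]'

```text
time_s: 55.95
ee_pos: [542.3, -141.9, 401.3]
ee_rot: [179.6, 0.1, 90.0]
force: [0.4, 0.7, 0.1]
gripper_width: 32.0
```

```bash
python3 - <<'E'
from h import *
st=state();print(st['time_s'],st['ee_pos'],st['force'],st['gripper_width'],st['ee_rot'])
d=snap('wrist','w29'); W=cloud(d,st); np.savez('w29.npz',**d,ee_pos=st['ee_pos'],ee_rot=st['ee_rot'])
for x0 in (485,515,550,590,630,660):
    m=(abs(W[...,0]-x0)<6)&(W[...,1]>-200)&(W[...,1]<60)&(W[...,2]>60)&(W[...,2]<140); print(x0,np.median(W[m][:,2]).round(2))
z=dict(np.load('w1.npz')); W1=cloud(z,z)
for x0 in (485,515,550,590,630,660):
    m=(abs(W1[...,0]-x0)<6)&(W1[...,1]>-200)&(W1[...,1]<60)&(W1[...,2]>60)&(W1[...,2]<140); print('start',x0,np.median(W1[m][:,2]).round(2))
for n,X in(('now',W),('start',W1)):
    m=(abs(X[...,0]-438)<9)&(X[...,1]>-95)&(X[...,1]<-25)&(X[...,2]>60)&(X[...,2]<140); print(n,'bar',np.median(X[m],0).round(1))
snap('top','t29');snap('scene','s29')
E
```

```text
55.95 [ 542.27704805 -141.89031028  401.34861279] [0.36344452 0.66064106 0.10721214] 32.00806649092885 [1.79561336e+02 1.45077606e-01 8.99956386e+01]
485 93.38
515 93.77
550 94.65
590 94.62
630 94.6
660 94.63
start 485 93.29
start 515 93.81
start 550 94.65
start 590 94.64
start 630 94.59
start 660 94.57
now bar [437.8 -59.   92.4]
start bar [437.8 -58.8  92.2]
```

View pics/w29.png

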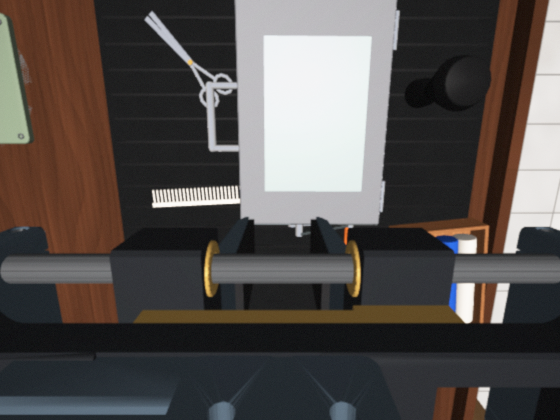

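View pics/t29.png

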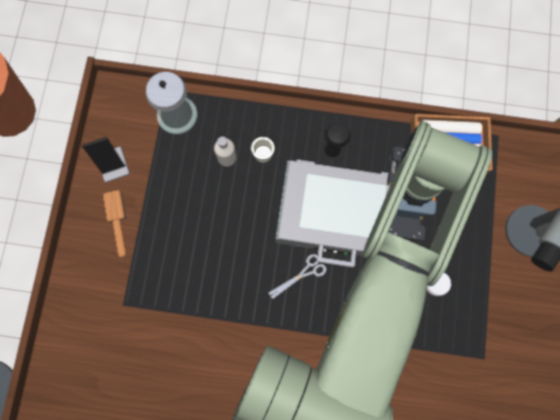

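View pics/s29.png

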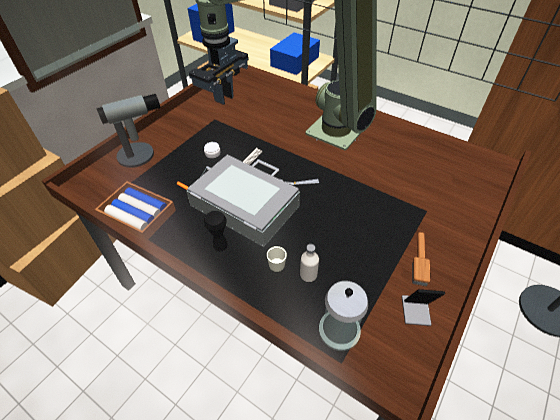

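The lid heights match the start to 0.1 mm, so the lid is fully shut. The bystanders are where they were, and the arm is clear of everything.

```bash
python3 -c "
from h import *
print(job_done())"
```

```text
the job is handed in; nothing more can be done
None
```

I finished the job and handed it in at about 56 s of the 210 s allowed; `job_done` gave no verdict.

**What I did**
- I raised the lid by its bar to about 1.45 rad. Then I pulled the orange pin past straight until the stop pushed back with about 15 N, and let go.
- All four clippers were on the station. I laid yellow, red, blue and green in their own cradles, blades towards the hinge, pressing each down until it pushed back.
- I broke the stay's knee, lowered the lid by the bar and pressed it shut. The gripper then let go and moved clear.

**What the last checks showed**
- **Stay:** the top camera put the pin at the locked position after the pull, and the wrist camera still showed it there just before I broke the knee.
- **Clippers:** yellow, blue and green measured about 69 mm at the top, which is fully seated. The gripper blocked that reading for red, so red rests on the seating force and the picture, which both looked right.
- **Lid:** its height and the bar's match the starting picture to about 0.1–0.2 mm.
- **Other things:** in the last pictures they looked to be where they started; I compared these by eye and did not measure them.

**What disagreed:** the top and wrist cameras differed by 2 to 3 mm across the cradles. I used the wrist camera, comparing each clipper with its cradle before lowering it. My automatic pin detection in the top view also failed, so I read the pin's position from the picture by eye.

No clipper was knocked out of place when I re-measured before each grasp, and I saw no slip in the grip.

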